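Set up the emery-tape dispenser for the next class

TASK

Get the red emery-tape dispenser ready: swing both of its folded arms out towards you until each one snaps home against its end stop, then lock each arm by dropping a yellow-headed pin fully down into the hole beside it. Load every roll of emery tape on the bench onto the arms' spindles, lying flat, at most two rolls to a spindle. Leave the file, the V-block and the round surface plate where they are.

Things in the scene. Friction and masses are not known exactly. Their poses are not given: they have to be found in the camera images.
- station: the dispenser's red bar, fixed to the bench: 100 mm (x) by 320 mm (y) by 30 mm high, origin at the centre of its underside, on the bench; its -x side faces the robot, +y is its left end. An arm hinge stands near either end
- left_arm (a joint): left (+y end) arm's angle: 0 = folded along the bar, spindle towards the bar's middle (starts 0 to 0.45); 1.571 = fully out, square to the bar, pointing to station -x, at the stop. Opens clockwise from above. Friction 0.06 N m, stays where left below 1.1. From 1.15 a sprung ball resists with up to 0.3 N m (4 N at the spindle); past 1.45 it snaps to the stop and is held by 0.2 N m
- right_arm (a joint): right (-y end) arm's angle: 0 = folded along the bar, spindle towards the bar's middle (starts 0 to 0.45); 1.571 = fully out, square to the bar, pointing to station -x, at the stop. Opens anticlockwise from above. Friction 0.06 N m, stays where left below 1.1. From 1.15 a sprung ball resists with up to 0.3 N m (4 N at the spindle); past 1.45 it snaps to the stop and is held by 0.2 N m
- left_hinge (a point): point on the vertical hinge axis of the left arm, 46 mm above the bench, 130 mm to +y of the bar's middle; the dark hub round it is 32 mm across, its top (with a brass cap) 52 mm above the bench
- right_hinge (a point): the same for the right arm, 130 mm to -y of the bar's middle
- left_seat (a point): centre of the left arm's round aluminium seat (54 mm diameter, 46 mm above the bench); moves with the arm, 90 mm from its hinge. An upright spindle rises from here: 16 mm diameter, 62 mm tall, top 8 mm tapering to 6 mm; takes two rolls, one on the other. It may be pinched to swing the arm. The arm is a flat bar 18 mm wide, its top 44 mm above the bench
- right_seat (a point): centre of the right arm's round aluminium seat (54 mm diameter, 46 mm above the bench); moves with the arm, 90 mm from its hinge. An upright spindle rises from here: 16 mm diameter, 62 mm tall, top 8 mm tapering to 6 mm; takes two rolls, one on the other. It may be pinched to swing the arm. The arm is a flat bar 18 mm wide, its top 44 mm above the bench
- left_hole (a point): mouth of the round hole for the left arm's lock pin, on the bar's top face (30 mm above the bench), fixed to the station; 11 mm diameter with a 2 mm chamfer, 24 mm deep. It lies beside the arm when the arm is fully out, on the side towards the middle of the bar, 15.5 mm from the arm's centreline and 35 mm from the hinge
- right_hole (a point): mouth of the round hole for the right arm's lock pin, on the bar's top face (30 mm above the bench), fixed to the station; 11 mm diameter with a 2 mm chamfer, 24 mm deep. It lies beside the arm when the arm is fully out, on the side towards the middle of the bar, 15.5 mm from the arm's centreline and 35 mm from the hinge
- pin_block: wooden block in which the pins stand at first: 40 mm (x) by 90 mm (y) by 30 mm high, fixed, origin at the centre of its underside; two holes 25 mm either side of its centre along y, 24 mm deep
- pin_1: lock pin, 80 mm long: steel shank 8 mm diameter with a round tip, topped by a yellow head 16 mm diameter from 57 to 80 mm above the tip. Origin at the tip, z along the pin to the head. Stands upright in the block at first, its tip 6 mm above the bench; fully down in a lock hole the tip is again 6 mm above the bench. 30 g
- pin_2: a second pin like pin_1; either pin fits either hole
- roll_1: roll of brown emery tape (rigid) on a light card core: 58 mm outer diameter, 28 mm high, 24 mm bore, 60 to 125 g, lying flat on the bench to the robot's right; origin at the centre of its underside, z along the bore. Two to four of the four rolls are there, the rest are absent. Any roll goes on either spindle
- roll_2: roll of brown emery tape (rigid) on a light card core: 58 mm outer diameter, 28 mm high, 24 mm bore, 60 to 125 g, lying flat on the bench to the robot's right; origin at the centre of its underside, z along the bore. Two to four of the four rolls are there, the rest are absent. Any roll goes on either spindle
- roll_3: roll of brown emery tape (rigid) on a light card core: 58 mm outer diameter, 28 mm high, 24 mm bore, 60 to 125 g, lying flat on the bench to the robot's right; origin at the centre of its underside, z along the bore. Two to four of the four rolls are there, the rest are absent. Any roll goes on either spindle
- roll_4: roll of brown emery tape (rigid) on a light card core: 58 mm outer diameter, 28 mm high, 24 mm bore, 60 to 125 g, lying flat on the bench to the robot's right; origin at the centre of its underside, z along the bore. Two to four of the four rolls are there, the rest are absent. Any roll goes on either spindle
- file: bystander: steel file with wooden handle lying along its x, 270 mm long, origin on the bench under the joint of handle and blade; not to be moved
- v_block: bystander: steel V-block, 55 x 45 x 43 mm, origin at the centre of its underside, behind the dispenser; not to be moved
- surface_plate: bystander: round dark surface plate, 140 mm diameter, 30 mm thick, origin at the centre of its underside; not to be moved
Mind the look-alikes: they are no part of the job. What is shaped like the roll_3 but blue is not meant.

How it is judged:
By the outcome, as a careful person would: the job done as asked, in the order asked, and still so for the second after the job is handed in, with the robot touching nothing.
Of roll_1, roll_2, roll_3, roll_4 only 2 to 4 are there at a start; the rules pass over those that are not, and their reading is None.
At some moment in a run one of roll_1, roll_2, roll_3, roll_4 may be knocked a few centimetres aside while the robot is not near it.
It also fails if it takes over 210 s, if anything falls off the work surface, if the arm or the gripper's body presses on something with over 40 N, if the wrist force passes 120 N, or if a joint passes its speed limit or range.

ROBOT

A 6-joint arm with a two-finger parallel gripper is mounted at the origin on the work surface. World frame = base frame: x ahead of the robot, y to its left, z up, the work surface at z = 0. Lengths are in mm, angles in rad, forces in N, time in s.
With the tool pointing down it reaches from about 300 to 775 mm from the base axis. Payload 14.6 kg.
Tool frame: the origin (TCP) lies between the finger pads; the fingertips stand 19 mm ahead of it and the grasp point (between the pads) is the TCP; x points along the fingers, y is the direction in which the jaws open and shut, and the axes are right-handed (so a half turn about x gives the same grasp; the last joint's range is limited). The gripper opens to 94 mm and grips with 3 to 60 N. Pads are 16 mm wide; open, the fingers measure 119 mm over their backs; the gripper's body (75 mm by 177 mm) begins 78 mm behind the grasp point.
Start: joints at [-1.188, 0.3, 1.521, -0, 1.321, -0.067], TCP at [239.124, -495.287, 224.446] pointing down, gripper open.
Joint ranges: [-3.03, 3.03], [-0.79, 2.21], [0.23, 2.52], [-1.04, 4.18], [0, 3.07], [-2.55, 2.55]. Speed limits (rad/s): [2.22, 2.22, 2.57, 3.14, 3.14, 3.14].

INTERFACE

Orientations are given as [roll, pitch, yaw] about the fixed x, y, z axes, in that order (R = Rz(yaw) Ry(pitch) Rx(roll)).
In Python, from cell import manip gives the robot as it stands.
- The arm moves only by the tool jog_arm, never from a script. Its argument "series" is one flat list of numbers, 7 for each row, row after row: the turn, a rotation vector about the world's x, y, z in rad, then the shift along the world's x, y, z in m, then the opening, from -1 (shut) to 1 (fully open). A call has 1 to 20 rows; each row is the pose to reach, as a shift and turn from the pose commanded when the call began; what a row does not reach only later rows make up. A row lasts 1/8 s, in which the tool goes at most 62.5 mm and 10.7 degrees, less where a joint would pass 70% of its speed; a pose out of reach is approached as far as the arm can. A call with a gripper value outside its range is refused whole. The fingers move at their own pace and stop on an object; "squeeze" is the grip in N (left out, the last holds). Time passes only in rows, so rows that repeat a pose let the fingers close. It gives the time, the measured TCP pose, the force and the opening at its end, in the units of the state.
- manip.read_state(): the state, without advancing time (a new reading comes with each control period).
- manip.camera(name): name is "scene" or "side" or "wrist"; returns a dict with "color" (480x640x3 uint8, blue, green, red), "range_z" (480x640 float32, mm along the optical axis (not along the pixel's ray), 0 where there is no reading), "fx", "fy", "cx", "cy" (pixels), "D" ([k1, k2, p1, p2, k3] as OpenCV has them; the pictures are not rectified), "pose" (4x4, takes a point from camera to world coordinates); the wrist camera has in their place "mount" (4x4, takes a point from camera to tool coordinates, whose origin is the TCP and whose axes are the tool frame's). Camera axes: x right, y down, z forward; pixel columns grow to the right and rows downward; lengths in mm; the calibration is good to about 2 mm. A picture is of the moment at which its call begins: read the wrist's pose just before it.
- manip.sign_off(): hands the job in, once; it reports no verdict.
The state is a dict: "clock": time; "joints": joint angles; "qd": joint speeds; "effort": joint torques, N m; "eef_pos": TCP position; "eef_rot": TCP orientation; "wrist_force": force on the tool from outside, world axes, zero at the start; "moment": the same for the moment, N m; "finger_gap": finger opening in mm.
Only numpy, scipy, OpenCV 4.12 (cv2) and the standard library are available. Lean on these libraries where they do the work, as an engineer would, in place of code of your own. Each camera call takes 0.05 s, during which the arm holds its last target.

## Working session

There is one attempt and no reset: what is moved stays moved. The work goes in short steps, Python scripts to look and compute and a tool call to move; the robot and the scene stay as the last step left them, time stands still between calls to the robot, and variables do not carry over. Pictures are saved under pics/ and viewed, and the job is handed in when it is done.

Besides the shell and the picture viewer there is one more tool, called after ">>>" by a JSON object that holds its "api" and its "payload", one argument or row to a line. jog_arm: Moves the arm, as the interface text tells. Its arguments: {"type":"object","properties":{"series":{"type":"array","items":{"type":"number"}},"squeeze":{"type":"number"}},"required":["series"]}

```bash
ls; mkdir -p pics
cat > h.py <<'E'
import numpy as np, cv2
from cell import manip
from scipy.spatial.transform import Rotation as R
def snap(n,save=None):
    s=manip.read_state(); c=manip.camera(n)
    if 'pose' not in c or c.get('pose') is None:
        T=np.eye(4); T[:3,:3]=R.from_euler('xyz',s['eef_rot']).as_matrix(); T[:3,3]=s['eef_pos']
        c['pose']=T@np.array(c['mount'])
    c['pose']=np.array(c['pose'])
    c['K']=np.array([[c['fx'],0,c['cx']],[0,c['fy'],c['cy']],[0,0,1.]])
    if save: cv2.imwrite('pics/'+save,c['color'])
    return c
def rays(c,px):
    u=cv2.undistortPoints(np.array(px,float).reshape(-1,1,2),c['K'],np.array(c['D'],float)).reshape(-1,2)
    return np.c_[u,np.ones(len(u))]
def onplane(c,px,z):
    d=rays(c,px)@c['pose'][:3,:3].T; o=c['pose'][:3,3]
    return o+d*((z-o[2])/d[:,2])[:,None]
def depthpt(c,px):
    r=rays(c,px); z=np.array([c['range_z'][int(round(v)),int(round(u))] for u,v in np.array(px).reshape(-1,2)])
    return (r*z[:,None])@c['pose'][:3,:3].T+c['pose'][:3,3]
def cloud(c):
    h,w=c['range_z'].shape; vv,uu=np.mgrid[0:h,0:w]
    px=np.c_[uu.ravel(),vv.ravel()].astype(float)
    P=(rays(c,px)*c['range_z'].ravel()[:,None])@c['pose'][:3,:3].T+c['pose'][:3,3]
    P[c['range_z'].ravel()<=0]=np.nan
    return P.reshape(h,w,3)
E
python3 - <<'E'
from h import *
s=manip.read_state(); print({k:np.round(v,3) for k,v in s.items()})
for n in('scene','side','wrist'):
    c=snap(n,n+'0.png'); print(n,np.round(c['pose'],3).tolist(),c['fx'])
E
```

```text
pics
{'clock': np.float64(0.0), 'joints': array([-1.188,  0.3  ,  1.522,  0.   ,  1.321, -0.067]), 'qd': array([-0.001, -0.002,  0.001, -0.   , -0.   ,  0.   ]), 'effort': array([ 0.0000e+00, -5.3181e+01, -3.5274e+01,  7.1000e-02,  2.4000e-02,
       -0.0000e+00]), 'eef_pos': array([ 239.055, -495.067,  223.895]), 'eef_rot': array([-1.652,  1.57 ,  1.939]), 'wrist_force': array([-1.115,  0.252,  0.23 ]), 'moment': array([-0.014,  0.011,  0.   ]), 'finger_gap': np.float64(94.161)}
scene [[-0.408, 0.651, -0.641, 1320.255], [0.913, 0.281, -0.296, 409.001], [-0.012, -0.705, -0.709, 821.29], [0.0, 0.0, 0.0, 1.0]] 526.4082518315794
side [[-0.985, -0.111, 0.13, 474.348], [-0.171, 0.664, -0.728, 870.512], [-0.005, -0.739, -0.674, 803.399], [0.0, 0.0, 0.0, 1.0]] 479.3834464919058
wrist [[0.435, -0.862, -0.26, 314.396], [-0.901, -0.416, -0.125, -458.372], [-0.001, 0.289, -0.957, 384.994], [0.0, 0.0, 0.0, 1.0]] 410.8435156155409
```

View pics/scene0.png

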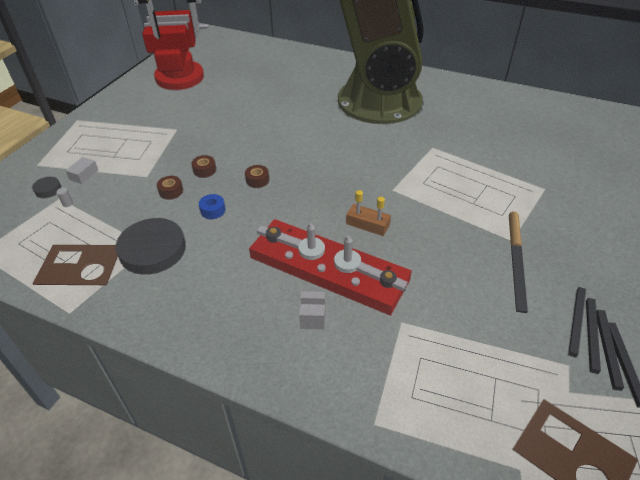

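View pics/side0.png

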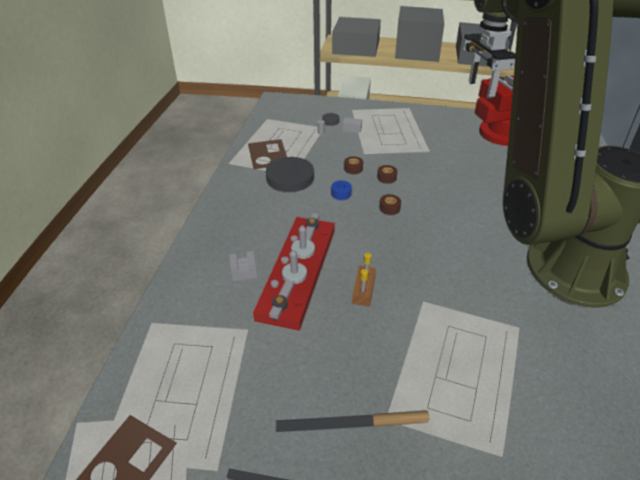

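View pics/wrist0.png

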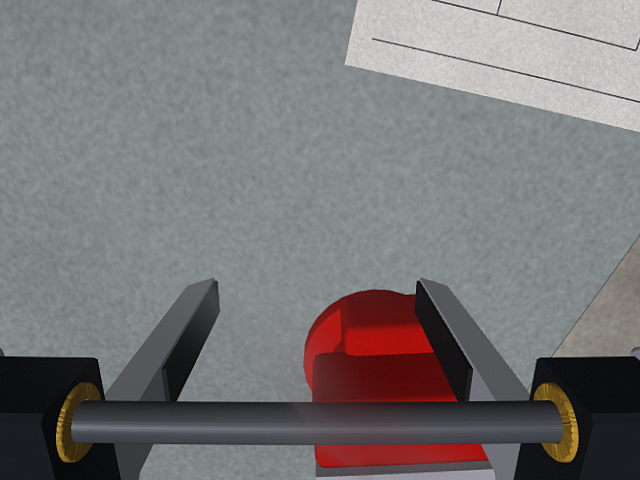

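Three brown rolls are visible in scene at (170,187), (204,166) and (257,176). The blue one at (211,207) is a decoy. The pins are at (359,196) and (381,202), and the dispenser is at (330,263). Next I'll measure all of these.

```bash
cat > m.py <<'E'
from h import *
def blobs(mask,amin):
    n,l,st,ce=cv2.connectedComponentsWithStats(mask.astype(np.uint8),connectivity=8)
    return [(i,l==i,st[i],ce[i]) for i in range(1,n) if st[i][4]>=amin]
if __name__=='__main__':
  for n in('scene','side'):
    c=snap(n); P=cloud(c); hsv=cv2.cvtColor(c['color'],cv2.COLOR_BGR2HSV); H,S,V=cv2.split(hsv)
    ws=(P[...,0]>250)&(P[...,0]<850)&(abs(P[...,1])<600)
    print(n)
    y=(H>20)&(H<34)&(S>150)&(V>110)&ws
    for i,m,st,ce in blobs(y,8): print(' yellow',np.round(ce,1),st[4],np.round(np.nanmedian(P[m],0)), np.round(onplane(c,[ce],74.5)))
    br=((H<14)|(H>172))&(S>70)&(V<140)&ws&(P[...,2]>8)&(P[...,2]<40)
    for i,m,st,ce in blobs(br,25):
        top=m&(P[...,2]>24); q=P[top]
        print(' brown',np.round(ce,1),st[4],np.round(np.nanmean(P[m],0)),'top',len(q),np.round(np.nanmin(q,0)) if len(q) else '',np.round(np.nanmax(q,0)) if len(q) else '')
    red=((H<6)|(H>174))&(S>180)&(V>60)&ws&(P[...,0]>300)
    for i,m,st,ce in blobs(red,300):
        q=P[m]; q=q[(q[:,2]>25)&(q[:,2]<35)]
        r=cv2.minAreaRect(q[:,:2].astype(np.float32)); print(' red',np.round(ce),st[4],r)
    sp=(P[...,2]>85)&(P[...,2]<118)&ws&(S<60)
    for i,m,st,ce in blobs(sp,15): print(' spindle?',np.round(ce,1),st[4],np.round(np.nanmean(P[m],0)),np.round(np.nanmax(P[m],0)))
    for nm,mm in(('seat',(abs(P[...,2]-46)<2.5)&ws&(S<60)&(V>120)),('hub',(abs(P[...,2]-52)<4)&ws&(V<110)&(S<140))):
      for i,m,st,ce in blobs(mm,25): print(' ',nm,np.round(ce,1),st[4],np.round(np.nanmean(P[m],0)),np.round(np.nanmin(P[m],0)),np.round(np.nanmax(P[m],0)))
E
python3 m.py
python3 - <<'E'
import cv2
a=cv2.imread('pics/scene0.png'); cv2.imwrite('pics/sc_crop.png',cv2.resize(a[150:330,140:440],None,fx=2.6,fy=2.6,interpolation=cv2.INTER_CUBIC))
E
```

```text
scene
 yellow [358.6 195.6] 57 [510. 129.  81.] [[504. 127.  74.]]
 yellow [380.5 201.9] 59 [512. 179.  82.] [[505. 177.  74.]]
 brown [203.7 165.9] 293 [ 495. -283.   23.] top 187 [ 461. -319.   24.] [ 517. -260.   32.]
 brown [257.  175.8] 308 [ 477. -143.   23.] top 204 [ 442. -178.   24.] [ 499. -119.   32.]
 brown [170.  186.9] 335 [ 595. -312.   23.] top 217 [ 560. -350.   24.] [ 617. -290.   31.]
 brown [368.1 221.4] 400 [520. 157.  23.] top 209 [487. 106.  24.] [530. 198.  34.]
 brown [324.6 281.5] 1100 [711. 135.  19.] top 325 [681. -39.  24.] [724. 282.  33.]
 brown [387.8 267.8] 29 [633. 241.  25.] top 18 [627. 235.  24.] [645. 250.  30.]
 spindle? [310.7 229.2] 79 [661.  86.  98.] [665.  93. 109.]
 spindle? [348.  241.9] 87 [664. 166.  98.] [669. 173. 108.]
  seat [262.1 228.9] 32 [651. -32.  44.] [641. -41.  44.] [659. -21.  47.]
  seat [308.8 246.8] 334 [660.  80.  46.] [630.  22.  44.] [684. 111.  48.]
  seat [352.7 262.5] 390 [664. 178.  45.] [634. 138.  44.] [687. 238.  48.]
  seat [400.7 282.7] 43 [675. 280.  45.] [665. 268.  44.] [684. 290.  47.]
  hub [273.1 233.5
[... 1015 characters left out ...]
 ] 63 [657.  86.  98.] [664.  91. 110.]
 spindle? [292.9 255.3] 71 [660. 166.  98.] [667. 171. 111.]
  seat [314.1 215. ] 26 [653. -36.  46.] [644. -44.  44.] [662. -26.  48.]
  seat [304.4 243.8] 252 [656.  72.  46.] [633.  10.  44.] [684. 110.  48.]
  seat [250.7 257.1] 76 [768. 134.  45.] [752. 111.  44.] [781. 157.  47.]
  seat [233.3 260. ] 73 [804. 150.  45.] [790. 127.  44.] [820. 171.  47.]
  seat [291.3 277.5] 340 [663. 182.  46.] [636. 136.  44.] [687. 235.  48.]
  seat [274.8 310.8] 53 [676. 277.  45.] [667. 267.  44.] [685. 288.  48.]
  hub [311.3 221.9] 58 [654.  -3.  50.] [639. -21.  48.] [668.   9.  55.]
  hub [279.5 300.4] 96 [672. 253.  50.] [657. 237.  48.] [686. 267.  53.]
```

View pics/sc_crop.png

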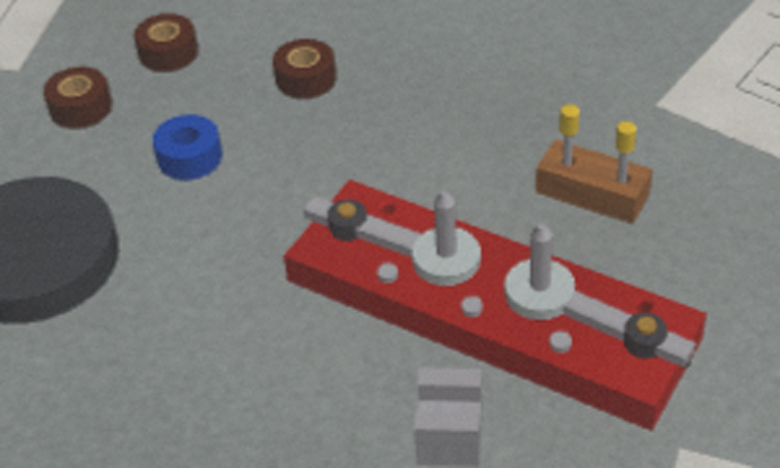

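Run:
```python
from h import *
s=manip.read_state(); M=R.from_euler('xyz',s['eef_rot']).as_matrix(); print(M.round(3)); c=manip.camera('wrist'); print(np.array(c['mount']).round(3))
```

```text
[[-0.     0.435 -0.901]
 [ 0.    -0.901 -0.435]
 [-1.    -0.001 -0.   ]]
[[  -0.      -0.289    0.957 -161.047]
 [   1.      -0.       0.      -0.49 ]
 [   0.       0.957    0.289  -83.847]
 [   0.       0.       0.       1.   ]]
```

>>> {"api": "jog_arm", "payload": {
  "series": [0,0,-0.533,0.321,0.62,0.096,1,0,0,-0.533,0.321,0.62,0.096,1,0,0,-0.533,0.321,0.62,0.096,1,0,0,-0.533,0.321,0.62,0.096,1,0,0,-0.533,0.321,0.62,0.096,1,0,0,-0.533,0.321,0.62,0.096,1,0,0,-0.533,0.321,0.62,0.096,1,0,0,-0.533,0.321,0.62,0.096,1,0,0,-0.533,0.321,0.62,0.096,1,0,0,-0.533,0.321,0.62,0.096,1,0,0,-0.533,0.321,0.62,0.096,1,0,0,-0.533,0.321,0.62,0.096,1,0,0,-0.533,0.321,0.62,0.096,1,0,0,-0.533,0.321,0.62,0.096,1,0,0,-0.533,0.321,0.62,0.096,1,0,0,-0.533,0.321,0.62,0.096,1]
}}

```text
clock: 2.3
eef_pos: [560.0, 124.0, 320.7]
eef_rot: [-2.924, 1.57, 0.133]
wrist_force: [-0.5, 0.3, -0.2]
finger_gap: 94.3
```

Run:
```python
from h import *
s=manip.read_state(); print(s['eef_pos'],R.from_euler('xyz',s['eef_rot']).as_matrix().round(3),s['joints'])
snap('wrist','w1.png')
```

```text
[559.98678959 123.9888915  320.71362166] [[ 0.    -0.084 -0.996]
 [ 0.    -0.996  0.084]
 [-1.    -0.    -0.   ]] [ 1.54045335e-01  3.01982621e-01  1.29780768e+00 -7.60787764e-06
  1.54144062e+00  1.80903641e+00]
```

View pics/w1.png

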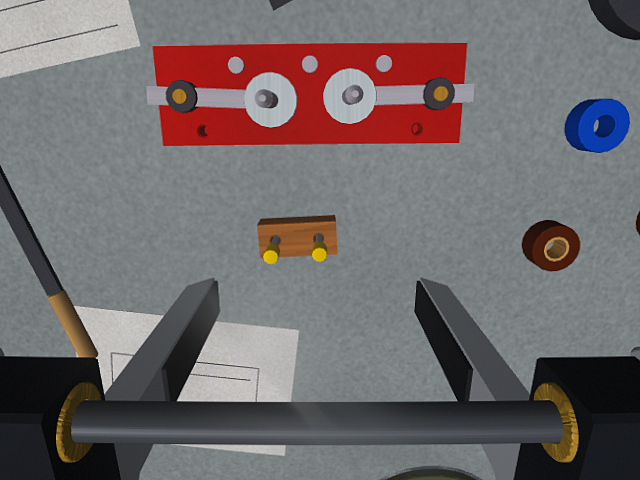

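Overhead view of the dispenser: brass caps at (180,96) and (441,93), lock holes at (203,131) and (417,128), spindle tops at about (263,99) and (351,94), and yellow pin heads at (271,257) and (320,254).

```bash
cat > w.py <<'E'
from m import *
def analyse(c,verbose=1):
    hsv=cv2.cvtColor(c['color'],cv2.COLOR_BGR2HSV); H,S,V=cv2.split(hsv); out={}
    red=(((H<6)|(H>174))&(S>180)&(V>80)).astype(np.uint8)
    cs,_=cv2.findContours(red,cv2.RETR_EXTERNAL,cv2.CHAIN_APPROX_NONE)
    k=max(cs,key=cv2.contourArea); hull=cv2.convexHull(k)
    pts=onplane(c,k.reshape(-1,2),30); r=cv2.minAreaRect(pts[:,:2].astype(np.float32)); print('bar(top z30)',r)
    x,y,w,h=cv2.boundingRect(k)
    roi=np.zeros_like(red,bool); roi[y:y+h,x:x+w]=1
    br=(H>12)&(H<26)&(S>120)&(V>90)&roi
    for i,m,st,ce in blobs(br,20): print('cap',ce.round(1),st[4],onplane(c,[ce],52).round(1))
    dk=(((H<10)|(H>170))&(S>100)&(V<110)&roi)
    for i,m,st,ce in blobs(dk,20): print('dark',ce.round(1),st[2:],onplane(c,[ce],30).round(1))
    yl=(H>20)&(H<34)&(S>150)&(V>140)
    for i,m,st,ce in blobs(yl,40): print('yellow',ce.round(1),st[2:],onplane(c,[ce],86).round(1))
    wh=(S<50)&(V>150)&roi
    for i,m,st,ce in blobs(wh,60): print('white',ce.round(1),st,onplane(c,[ce],46).round(1))
if __name__=='__main__': analyse(snap('wrist'))
E
python3 w.py
python3 - <<'E'
import cv2
a=cv2.imread('pics/w1.png'); cv2.imwrite('pics/w1c.png',cv2.resize(a[30:280,140:480],None,fx=2.3,fy=2.3,interpolation=cv2.INTER_CUBIC))
E
```

```text
bar(top z30) ((660.91552734375, 122.48390197753906), (320.1910095214844, 99.85497283935547), 85.64173126220703)
cap [440.4  93.2] 175 [[651.2  -7.1  52. ]]
cap [179.2  95.9] 174 [[670.6 252.5  52. ]]
dark [417.3 128.7] [10 12 56] [[617.3  11.3  30. ]]
dark [201.4 130.9] [10 11 76] [[634.5 241.8  30. ]]
yellow [319.1 254.3] [ 15  14 160] [[504.2 126.4  86. ]]
yellow [270.2 256.6] [ 15  14 159] [[505.9 176.4  86. ]]
yellow [572.9 443.6] [ 14  39 179] [[ 233.9 -161.7   86. ]]
yellow [ 58.8 445.1] [ 8 26 66] [[284.7 463.2  86. ]]
white [384.  63.] [377  55  15  17 199] [[684.3  46.9  46. ]]
white [235.4  64.5] [228  57  16  16 193] [[695.4 193.5  46. ]]
white [309.4  63.5] [302  56  16  16 197] [[689.9 120.4  46. ]]
white [364.1  95.5] [ 324   69  101   55 2771] [[655.3  68.1  46. ]]
white [255.4  98.9] [ 195   72  102   55 2731] [[661.2 177.8  46. ]]
white [460.1  92.8] [453  84  14  19 235] [[650.2 -28.9  46. ]]
white [159.1  95.4] [153  86  15  19 243] [[673.4 274.6  46. ]]
```

View pics/w1c.png

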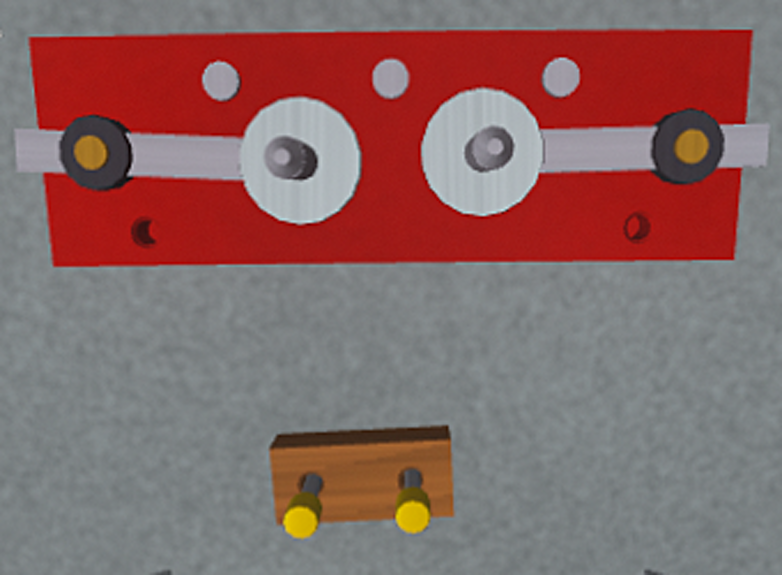

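Run:
```python
from h import *
c=snap('wrist'); print(onplane(c,[(270.9,99.6),(350,95.7)],46).round(1))
# spindle top faces at z=108
print(onplane(c,[(140+282/2.3,30+157/2.3),(140+494/2.3,30+146/2.3)],108).round(1))
L=np.array([670.6,252.4]);Rr=np.array([651.1,-7.]);y=np.array([.075,.9972]);x=np.array([.9972,-.075])
for q in np.radians([0,15,30,45,60,75,90,93]):
    print(np.degrees(q).round(),(L-90*(np.cos(q)*y+np.sin(q)*x)).round(1),(Rr+90*(np.cos(q)*y-np.sin(q)*x)).round(1))
```

```text
[[659.2 162.4  46. ]
 [656.3  82.5  46. ]]
[[658.7 163.  108. ]
 [655.9  83.2 108. ]]
0.0 [663.8 162.7] [657.8  82.7]
15.0 [640.9 167.5] [634.4  81.4]
30.0 [619.9 178.1] [612.1  74.1]
45.0 [602.4 193.7] [592.4  61.2]
60.0 [589.5 213.4] [576.8  43.7]
75.0 [582.2 235.7] [566.2  22.7]
90.0 [580.9 259.2] [ 5.614e+02 -2.000e-01]
93.0 [581.3 263.8] [561.1  -5. ]
```

>>> {"api": "jog_arm", "payload": {
  "series": [0,0,0,0.099,0.0387,-0.15,-0.1,0,0,0,0.099,0.0387,-0.15,-0.1,0,0,0,0.099,0.0387,-0.15,-0.1,0,0,0,0.099,0.0387,-0.15,-0.1,0,0,0,0.099,0.0387,-0.15,-0.1,0,0,0,0.099,0.0387,-0.19,-0.1,0,0,0,0.099,0.0387,-0.228,-0.1,0,0,0,0.099,0.0387,-0.228,-0.1],
  "squeeze": 15
}}

```text
clock: 3.45
eef_pos: [658.4, 163.0, 92.9]
eef_rot: [0.289, 1.57, -2.936]
wrist_force: [0.3, -0.2, 0.3]
finger_gap: 42.1
```

Run:
```python
from h import *
snap('wrist','w2.png');c=snap('side','s2.png'); cv2.imwrite('pics/s2.png',cv2.resize(c['color'][180:340,220:420],None,fx=3,fy=3))
```

```text
(no output)
```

View pics/w2.png

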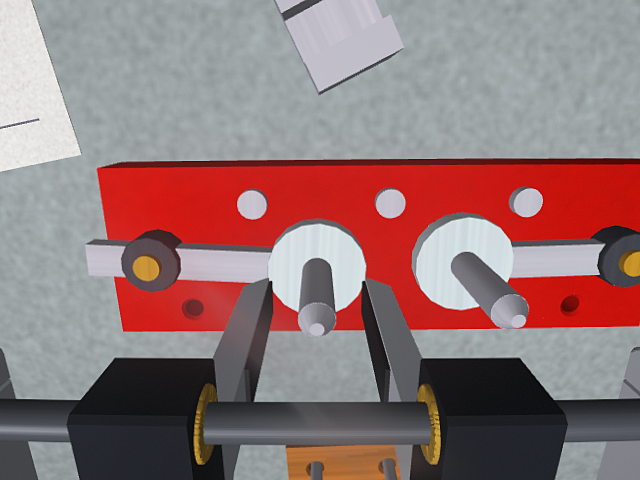

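View pics/s2.png

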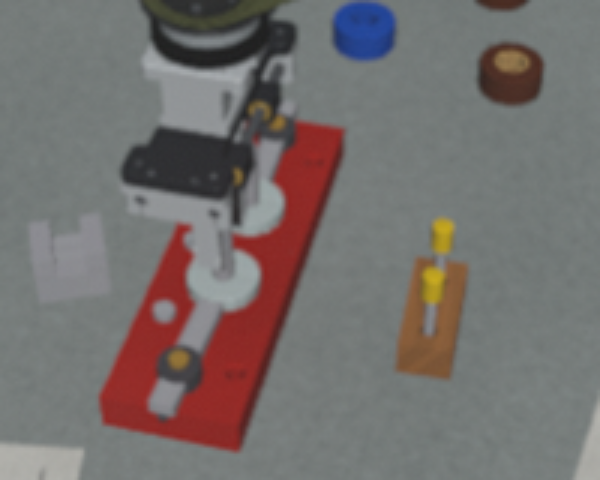

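>>> {"api": "jog_arm", "payload": {
  "series": [0,0,0,0,0,0,-1,0,0,0,0,0,0,-1,0,0,0,0,0,0,-1,0,0,0,0,0,0,-1,0,0,0,-0.007,0.0012,0,-1,0,0,0,-0.0183,0.0044,0,-1,0,0,0,-0.0292,0.009,0,-1,0,0,0,-0.0393,0.015,0,-1,0,0,0,-0.0486,0.0222,0,-1],
  "squeeze": 20
}}

```text
clock: 4.68
eef_pos: [609.5, 183.5, 93.0]
eef_rot: [1.123, 1.567, -2.103]
wrist_force: [-10.6, -18.0, 13.1]
finger_gap: 15.6
```

>>> {"api": "jog_arm", "payload": {
  "series": [0,0,0,-0.0095,0.0074,0,-1,0,0,0,-0.0168,0.017,0,-1,0,0,0,-0.0227,0.0275,0,-1,0,0,0,-0.0272,0.0386,0,-1]
}}

```text
clock: 5.18
eef_pos: [582.4, 223.9, 92.7]
eef_rot: [0.638, 1.569, -2.588]
wrist_force: [-2.5, -5.0, 4.7]
finger_gap: 15.8
```

>>> {"api": "jog_arm", "payload": {
  "series": [0,0,0,-0.0029,0.0118,0,-1,0,0,0,-0.0044,0.0235,0,-1,0,0,0,-0.0042,0.0353,0,-1,0,0,0,-0.0042,0.037,0,-1,0,0,0,-0.0042,0.037,0,-1]
}}

```text
clock: 5.8
eef_pos: [578.5, 259.5, 92.3]
eef_rot: [1.085, 1.567, -2.14]
wrist_force: [-7.2, -15.1, 6.9]
finger_gap: 15.4
```

>>> {"api": "jog_arm", "payload": {
  "series": [0,0,0,0,0,0,-0.1,0,0,0,0,0,0,-0.1,0,0,0,0,0,0,-0.1,0,0,0,0,0,0.06,-0.1,0,0,0,0,0,0.07,-0.1,0,0,0,0.0771,-0.1778,0.06,-0.1,0,0,0,0.0771,-0.1778,0.06,-0.1,0,0,0,0.0771,-0.1778,0.06,-0.1,0,0,0,0.0771,-0.1778,0.06,-0.1,0,0,0,0.0771,-0.1778,0.06,-0.1]
}}

```text
clock: 7.05
eef_pos: [656.0, 83.5, 151.8]
eef_rot: [-0.103, 1.57, 2.955]
wrist_force: [-0.7, 0.5, 0.8]
finger_gap: 42.9
```

```bash
python3 - <<'E'
from h import *
c=snap('wrist','w3.png')
E
python3 w.py
```

```text
bar(top z30) ((662.3696899414062, 122.67802429199219), (320.6834411621094, 102.9051742553711), 85.7322998046875)
cap [453.7 237.8] 380 [[651.3  -6.9  52. ]]
cap [ 66. 241.] 339 [[670.7 253.1  52. ]]
dark [266.6 157.9] [ 454    8 1639] [[711.9 114.2  30. ]]
dark [416.5 274.9] [12 13 80] [[617.2  13.3  30. ]]
dark [113.2 275.6] [ 15  13 143] [[635.3 239.   30. ]]
yellow [436.5 438.8] [  9  49 208] [[518.3  13.3  86. ]]
yellow [196.5 445.2] [  8  40 142] [[526.6 178.8  86. ]]
yellow [274.3 464.4] [ 22  30 325] [[505.6 127.   86. ]]
white [121.9 156. ] [ 31 155 269   8 533] [[722.7 205.4  46. ]]
white [491.4 199.5] [488 170   6  48 156] [[674.  -33.7  46. ]]
white [ 39.  253.5] [  31  174   26  122 1606] [[661.7 278.8  46. ]]
white [259.8 190.3] [249 179  23  23 418] [[692.8 119.   46. ]]
white [369.8 189.6] [359 178  23  24 425] [[687.3  46.9  46. ]]
white [150.6 191.5] [139 180  24  23 410] [[698.1 191.3  46. ]]
white [ 66.4 201. ] [ 51 186  32  34 799] [[696.7 249.6  46. ]]
white [342.3 236.3] [ 280  201  152   81 5574] [[656.7  67.   46. ]]
white [479.7 260.4] [ 395  221   99   75 1273] [[631.3 -27.2  46. ]]
white [ 80.7 277.2] [ 65 256  32  40 905] [[641.8 253.6  46. ]]
white [316.5 295. ] [273 295  88   1  88] [[614.7  88.1  46. ]]
```

View pics/w3.png

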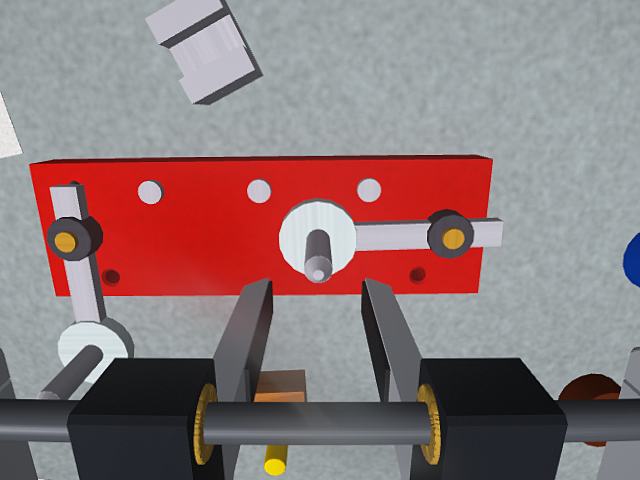

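>>> {"api": "jog_arm", "payload": {
  "series": [0,0,0,0,0,-0.058,-0.1,0,0,0,0,0,-0.058,-0.1,0,0,0,0,0,-0.058,-1,0,0,0,0,0,-0.058,-1,0,0,0,0,0,-0.058,-1,0,0,0,0,0,-0.058,-1,0,0,0,-0.0102,0.0002,-0.058,-1,0,0,0,-0.022,-0.0012,-0.058,-1,0,0,0,-0.0335,-0.004,-0.058,-1,0,0,0,-0.0446,-0.0084,-0.058,-1,0,0,0,-0.055,-0.0142,-0.058,-1]
}}

```text
clock: 8.52
eef_pos: [601.3, 70.4, 95.9]
eef_rot: [-2.371, 1.568, 0.688]
wrist_force: [-1.8, 9.3, 7.4]
finger_gap: 15.8
```

>>> {"api": "jog_arm", "payload": {
  "series": [0,0,0,-0.0096,-0.0066,0,-1,0,0,0,-0.0181,-0.015,0,-1,0,0,0,-0.0254,-0.0243,0,-1,0,0,0,-0.0315,-0.0346,0,-1,0,0,0,-0.0362,-0.0456,0,-1,0,0,0,-0.0394,-0.057,0,-1,0,0,0,-0.0411,-0.0688,0,-1,0,0,0,-0.0411,-0.0708,0,-1,0,0,0,-0.0411,-0.0708,0,-1]
}}

```text
clock: 9.65
eef_pos: [560.3, -0.3, 95.7]
eef_rot: [-2.041, 1.568, 1.018]
wrist_force: [-3.2, 8.8, 10.3]
finger_gap: 15.6
```

>>> {"api": "jog_arm", "payload": {
  "series": [0,0,0,0,0,0,-0.1,0,0,0,0,0,0,-0.1,0,0,0,0,0,0,-0.1,0,0,0,0,0,0.06,-0.1,0,0,0,-0.08,0.127,0.145,-0.3,0,0,0,-0.08,0.127,0.145,-0.3,0,0,0,-0.08,0.127,0.145,-0.3,0,0,0,-0.08,0.127,0.145,-0.3,0,0,0,-0.08,0.127,0.145,-0.3]
}}

```text
clock: 10.78
eef_pos: [480.2, 125.0, 238.9]
eef_rot: [0.546, 1.57, -2.678]
wrist_force: [0.3, 0.4, -0.1]
finger_gap: 32.7
```

```bash
python3 - <<'E'
from h import *
c=snap('wrist','w4.png')
E
python3 w.py
```

```text
bar(top z30) ((631.50390625, 124.95458984375), (245.1951446533203, 42.64537811279297), 85.38221740722656)
dark [439.3  32.4] [ 14  15 119] [[618.2  11.4  30. ]]
dark [161.3  36.3] [ 15  15 164] [[634.8 240.8  30. ]]
dark [329.8  54.9] [294   4 821] [[608.1 102.9  30. ]]
yellow [311.8 192.1] [ 20  19 295] [[504.3 126.4  86. ]]
yellow [247.6 195.4] [ 20  20 295] [[505.9 176.3  86. ]]
yellow [222.  450.9] [ 7 25 49] [[261.4 234.4  86. ]]
```

View pics/w4.png

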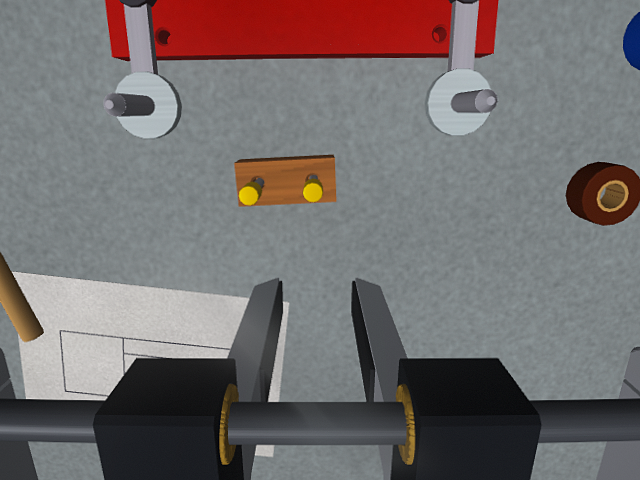

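Both arms are out: seats at (145,105) and (460,102), pin heads at (249,195) and (312,192), holes at (163,36) and (439,33). I'll check the arm angles while moving on to the first pin.

Run:
```python
from h import *
c=snap('wrist')
hsv=cv2.cvtColor(c['color'],cv2.COLOR_BGR2HSV)
g=((hsv[...,1]<45)&(hsv[...,2]>165)).astype(np.uint8); 
n,l,st,ce=cv2.connectedComponentsWithStats(g)
for i in range(1,n):
    if st[i][4]>300 and st[i][1]<150: print(st[i],ce[i])
p=onplane(c,[(145.5,105),(460,102)],46); print(p.round(1))
ed=onplane(c,[(145,68),(449.5,68)],44)
for P,h in((p[0],(670.6,252.7)),(p[1],(651.2,-7))):
    d=P[:2]-h; print(np.linalg.norm(d),np.degrees(np.arctan2(d[1],-d[0])))
a=c['color'][0:220,80:520]; cv2.imwrite('pics/w4c.png',cv2.resize(a,None,fx=1.8,fy=1.8,interpolation=cv2.INTER_CUBIC))
```

```text
[ 428    1   62  134 3476] [458.20368239  82.8363061 ]
[ 114    5   62  133 3413] [144.72634046  86.56226194]
[[581.2 257.9  46. ]
 [561.5  -1.   46. ]]
89.50686377307423 3.346401527037294
89.89834083919159 3.8449176905757696
```

View pics/w4c.png

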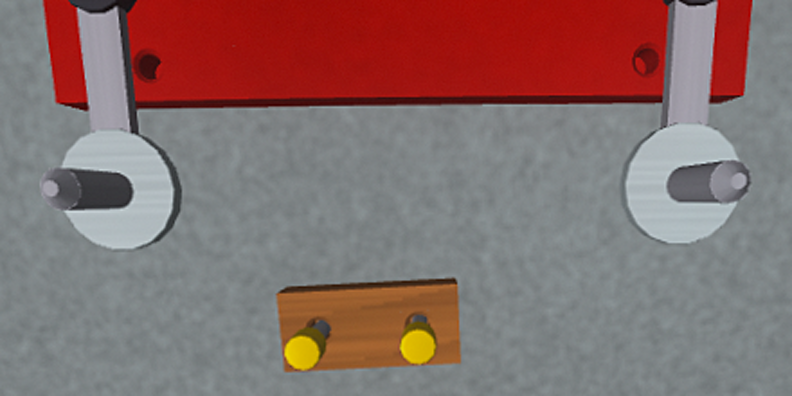

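>>> {"api": "jog_arm", "payload": {
  "series": [0,0,0,0.0257,0.0513,-0.12,-0.3,0,0,0,0.0257,0.0513,-0.12,-0.3,0,0,0,0.0257,0.0513,-0.12,-0.3,0,0,0,0.0257,0.0513,-0.12,-0.3,0,0,0,0.0257,0.0513,-0.163,-0.3,0,0,0,0.0257,0.0513,-0.163,-0.3,0,0,0,0.0257,0.0513,-0.163,-0.3]
}}

```text
clock: 11.8
eef_pos: [506.9, 176.5, 79.0]
eef_rot: [-2.797, 1.568, 0.261]
wrist_force: [0.8, 0.5, -0.1]
finger_gap: 33.0
```

Run:
```python
from h import *
c=snap('wrist','w5.png')
```

```text
(no output)
```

View pics/w5.png

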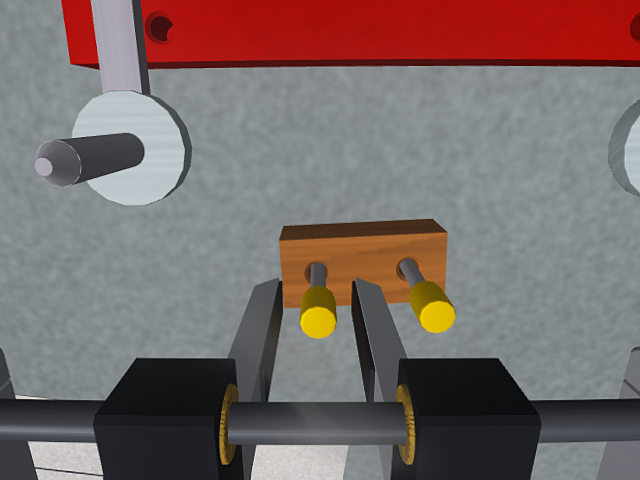

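>>> {"api": "jog_arm", "payload": {
  "series": [0,0,0,0,0,0,-1,0,0,0,0,0,0,-1,0,0,0,0,0,0,-1,0,0,0,0,0,0,-1,0,0,0,0,0,0.03,-1,0,0,0,0,0,0.08,-1,0,0,0,0.064,0.032,0.08,-1,0,0,0,0.1285,0.064,0.08,-1,0,0,0,0.1285,0.064,0.08,-1,0,0,0,0.1285,0.064,0.04,-1,0,0,0,0.1285,0.064,0.04,-1,0,0,0,0.1285,0.064,0.04,-1],
  "squeeze": 30
}}

```text
clock: 13.35
eef_pos: [634.6, 240.7, 117.8]
eef_rot: [-2.766, 1.57, 0.292]
wrist_force: [0.2, 0.4, -0.3]
finger_gap: 15.1
```

Run:
```python
from h import *
c=snap('wrist','w6.png'); print(manip.read_state()['eef_pos'])
cv2.imwrite('pics/w6c.png',cv2.resize(c['color'][180:380,220:480],None,fx=3,fy=3,interpolation=cv2.INTER_CUBIC))
c=snap('side');cv2.imwrite('pics/s6c.png',cv2.resize(c['color'][220:340,220:360],None,fx=5,fy=5,interpolation=cv2.INTER_CUBIC))
```

```text
[634.78062876 240.83049359 118.3168094 ]
```

View pics/w6.png

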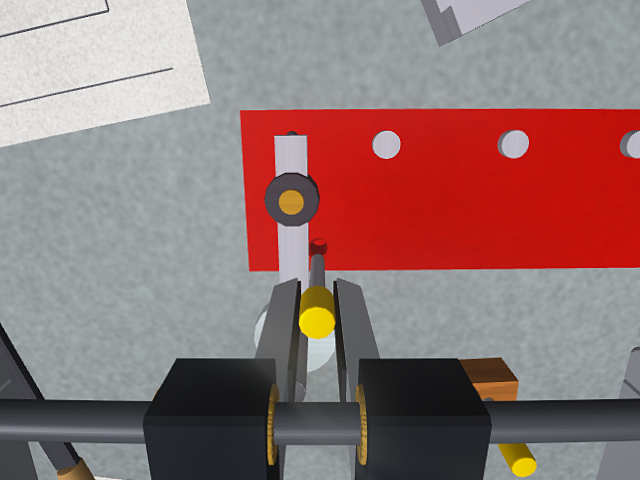

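View pics/s6c.png

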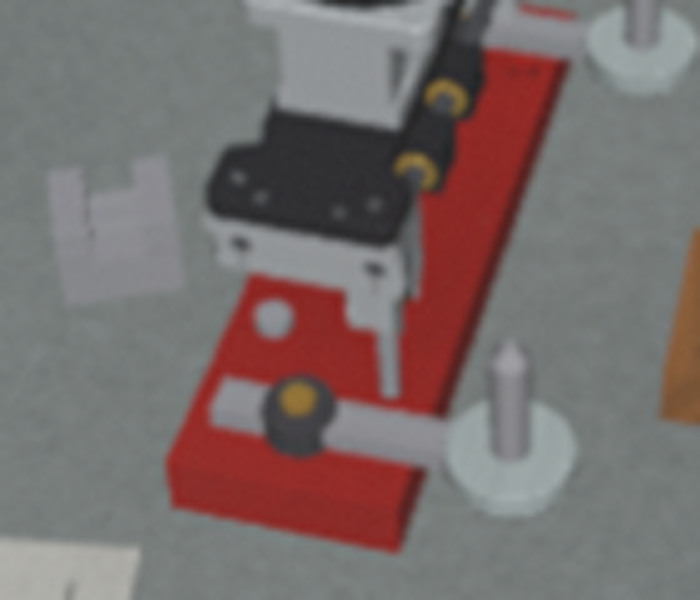

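View pics/w6c.png

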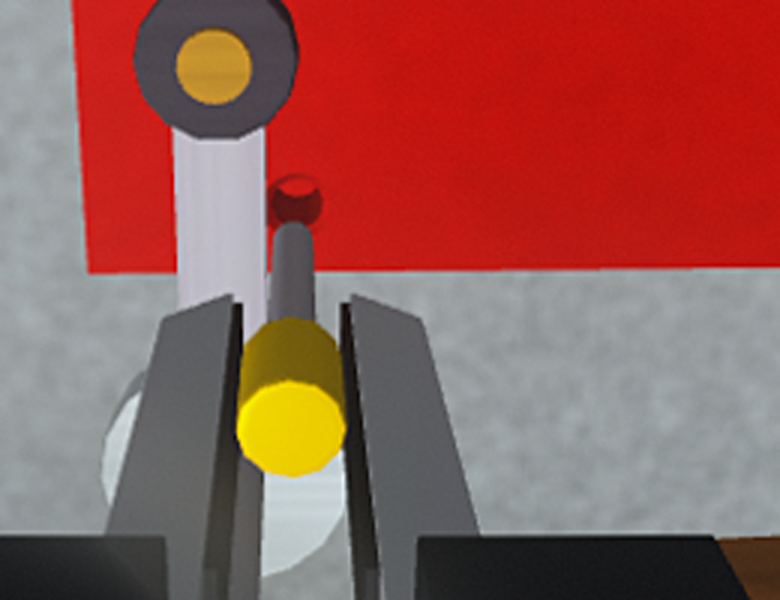

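Run:
```python
from h import *
c=snap('wrist'); s=manip.read_state()['eef_pos']; print(s)
print(onplane(c,[(220+296/3,180+201/3)],30).round(1), 'head top', onplane(c,[(220+292/3,180+428/3)],128).round(1), 'shank end',onplane(c,[(220+294/3,180+228/3)],50).round(1))
hsv=cv2.cvtColor(c['color'],cv2.COLOR_BGR2HSV); v=hsv[225:262,300:340]
print(v[::3,::3,2])
```

```text
[634.79358471 240.81676986 118.2410941 ]
[[635.5 239.7  30. ]] head top [[635.2 240.7 128. ]] shank end [[636.5 240.1  50. ]]
[[ 72 194 196 196 200 199 199 196 197 198 197 197 197 198]
 [196 192 195 195 200 199 198 196 196 196 196 195 197 199]
 [197 192 194 190 199 200 200 199 198 198 196 197 199 196]
 [194 192 194 190 199 201 202 201 199 200 197 198 197 196]
 [194 192 193 192 201 205 196 197 202 198 197 197 196 193]
 [198 192 194 196 167 159 186 190 181 197 197 196 196 196]
 [197 192 194 140 100 208 203 206 187 191 195 194 195 194]
 [196 192 193 121  80  85  79  82 104 147 194 192 191 193]
 [196 192 193 122  81  89  90  89 105 148 199 193 192 192]
 [197 193 195 121  97  88  92  90  99 191 196 197 197 195]
 [196 192 194 170 129  93  91  79 184 190 197 199 198 198]
 [196 193 195 192 113  86  85  84 179 200 199 198 198 197]
 [197 193 192 188 114  84  88  85 154 197 200 199 197 196]]
```

>>> {"api": "jog_arm", "payload": {
  "series": [0,0,0,0.0004,-0.0008,-0.005,-1,0,0,0,0.0004,-0.0008,-0.012,-1,0,0,0,0.0004,-0.0008,-0.018,-1,0,0,0,0.0004,-0.0008,-0.023,-1,0,0,0,0.0004,-0.0008,-0.028,-1,0,0,0,0.0004,-0.0008,-0.028,-1]
}}

```text
clock: 14.25
eef_pos: [634.5, 239.9, 87.9]
eef_rot: [0.343, 1.57, -2.882]
wrist_force: [0.3, 0.4, 0.2]
finger_gap: 15.2
```

>>> {"api": "jog_arm", "payload": {
  "series": [0,0,0,0,0,-0.006,-1,0,0,0,0,0,-0.012,-1,0,0,0,0,0,-0.014,-1,0,0,0,0,0,-0.014,-1]
}}

```text
clock: 14.75
eef_pos: [635.6, 240.2, 76.4]
eef_rot: [-2.779, 1.568, 0.279]
wrist_force: [-1.4, -0.7, 13.8]
finger_gap: 15.3
```

>>> {"api": "jog_arm", "payload": {
  "series": [0,0,0,0,0,0,-0.45,0,0,0,0,0,0,-0.45,0,0,0,0,0,0,-0.45,0,0,0,0,0,0.04,-0.45,0,0,0,0,0,0.08,-0.45,0,0,0,-0.131,-0.1135,0.08,-0.3,0,0,0,-0.131,-0.1135,0.08,-0.3,0,0,0,-0.131,-0.1135,0.08,-0.3,0,0,0,-0.131,-0.1135,0.06,-0.3,0,0,0,-0.131,-0.1135,0.06,-0.3]
}}

```text
clock: 16.0
eef_pos: [503.2, 126.2, 133.8]
eef_rot: [0.237, 1.569, -2.988]
wrist_force: [0.0, 0.7, 0.8]
finger_gap: 32.6
```

```bash
python3 - <<'E'
from h import *
c=snap('wrist','w7.png'); print(manip.read_state()['eef_pos'])
c=snap('side');cv2.imwrite('pics/s7c.png',cv2.resize(c['color'][220:340,220:380],None,fx=4,fy=4,interpolation=cv2.INTER_CUBIC))
E
python3 w.py | grep yell
```

```text
[503.75906956 126.44627758 134.44361416]
yellow [48.  20.9] [ 29  33 777] [[639.9 242.3  86. ]]
yellow [317.2 270.2] [ 28  26 556] [[504.4 126.5  86. ]]
```

View pics/w7.png

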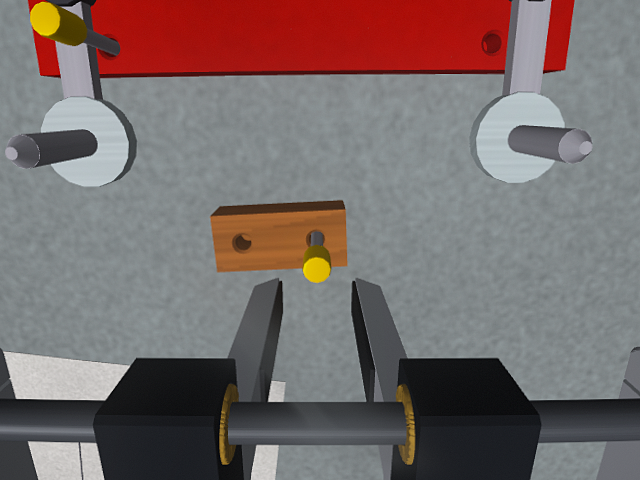

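View pics/s7c.png

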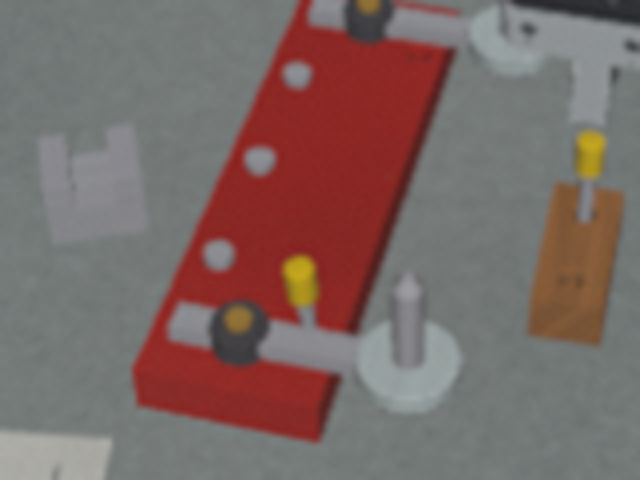

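>>> {"api": "jog_arm", "payload": {
  "series": [0,0,0,0.0006,0,-0.04,-0.3,0,0,0,0.0006,0,-0.0585,-0.3,0,0,0,0.0006,0,-0.0585,-0.3,0,0,0,0.0006,0,-0.0585,-1,0,0,0,0.0006,0,-0.0585,-1,0,0,0,0.0006,0,-0.0585,-1,0,0,0,0.0006,0,-0.0585,-1,0,0,0,0.0006,0,-0.03,-1,0,0,0,0.0006,0,0.02,-1,0,0,0,0.058,-0.058,0.02,-1,0,0,0,0.1145,-0.1152,0.02,-1,0,0,0,0.1145,-0.1152,0.02,-1,0,0,0,0.1145,-0.1152,-0.017,-1,0,0,0,0.1145,-0.1152,-0.017,-1,0,0,0,0.1145,-0.1152,-0.017,-1]
}}

```text
clock: 18.02
eef_pos: [618.4, 11.5, 118.7]
eef_rot: [-3.091, 1.57, -0.032]
wrist_force: [0.7, 0.1, 0.6]
finger_gap: 15.3
```

```bash
python3 - <<'E'
from h import *
c=snap('wrist','w8.png'); print(manip.read_state()['eef_pos'])
cv2.imwrite('pics/w8c.png',cv2.resize(c['color'][180:380,190:450],None,fx=3,fy=3,interpolation=cv2.INTER_CUBIC))
E
python3 w.py | egrep 'yell|dark'
```

```text
[618.62351615  11.5932795  119.05684872]
dark [316.3 249.9] [ 16  12 124] [[617.2  12.1  30. ]]
yellow [315.1 321.5] [  36   48 1010] [[596.5  14.4  86. ]]
yellow [269.2 450.9] [ 4 28 76] [[513.2  48.7  86. ]]
```

View pics/w8c.png

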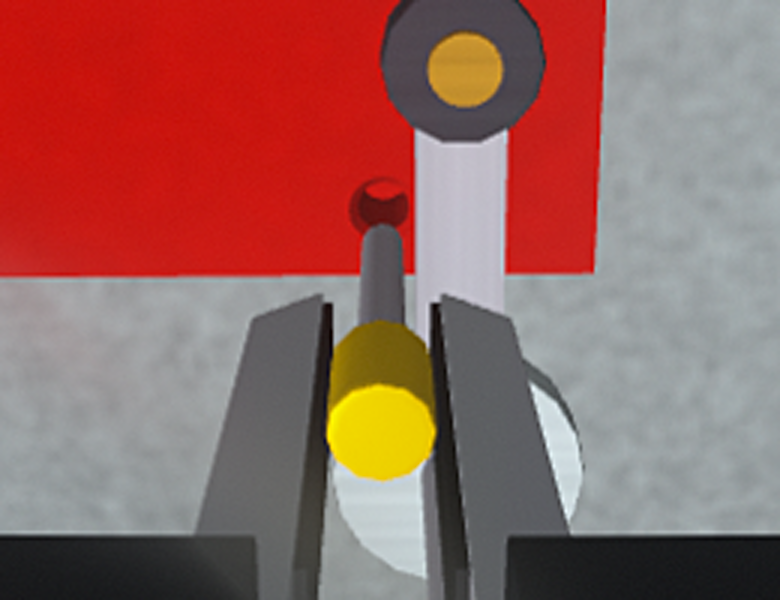

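Run:
```python
from h import *
c=snap('wrist'); s=manip.read_state()['eef_pos']; print(s)
print(onplane(c,[(190+379/3,180+204.5/3)],30).round(1), 'head top', onplane(c,[(190+381.5/3,180+431/3)],129).round(1))
```

```text
[618.6096502   11.55674688 118.9620459 ]
[[618.5  11.9  30. ]] head top [[618.7  11.6 129. ]]
```

Aligned within 0.4 mm, so I'll insert.

>>> {"api": "jog_arm", "payload": {
  "series": [0,0,0,0,0.0002,-0.007,-1,0,0,0,0,0.0002,-0.014,-1,0,0,0,0,0.0002,-0.02,-1,0,0,0,0,0.0002,-0.026,-1,0,0,0,0,0.0002,-0.03,-1,0,0,0,0,0.0002,-0.03,-1]
}}

```text
clock: 18.92
eef_pos: [618.1, 11.4, 87.1]
eef_rot: [0.013, 1.57, 3.072]
wrist_force: [0.4, -0.1, -0.2]
finger_gap: 15.4
```

>>> {"api": "jog_arm", "payload": {
  "series": [0,0,0,0,0,-0.007,-1,0,0,0,0,0,-0.0125,-1,0,0,0,0,0,-0.013,-1,0,0,0,0,0,-0.013,-0.45,0,0,0,0,0,-0.013,-0.45,0,0,0,0,0,-0.013,-0.45,0,0,0,0,0,0.03,-0.45,0,0,0,0,0,0.08,-0.45,0,0,0,-0.148,-0.2315,0.213,1,0,0,0,-0.148,-0.2315,0.213,1,0,0,0,-0.148,-0.2315,0.213,1,0,0,0,-0.148,-0.2315,0.213,1,0,0,0,-0.148,-0.2315,0.213,1,0,0,0,-0.148,-0.2315,0.213,1,0,0,0,-0.148,-0.2315,0.213,1]
}}

```text
clock: 20.8
eef_pos: [470.3, -219.7, 299.9]
eef_rot: [-0.698, 1.57, 2.36]
wrist_force: [0.6, 0.4, -0.6]
finger_gap: 92.0
```

```bash
python3 - <<'E'
from h import *
c=snap('wrist','w9.png'); print(manip.read_state()['eef_pos'])
c=snap('side');cv2.imwrite('pics/s9c.png',cv2.resize(c['color'][140:340,220:420],None,fx=3,fy=3,interpolation=cv2.INTER_CUBIC))
E
python3 m.py | egrep 'scene|side|yell|brown'
```

```text
[ 470.47118453 -219.29205227  299.60586789]
scene
 yellow [286.4 215.6] 62 [628.  16.  82.] [[622.  12.  74.]]
 yellow [389.6 253.4] 71 [645. 244.  83.] [[639. 243.  74.]]
 brown [203.9 165.9] 291 [ 495. -282.   24.] top 190 [ 458. -317.   24.] [ 518. -260.   31.]
 brown [257.2 175.9] 310 [ 477. -142.   23.] top 201 [ 440. -177.   24.] [ 499. -120.   32.]
 brown [169.8 187. ] 337 [ 595. -312.   23.] top 211 [ 560. -347.   24.] [ 617. -287.   32.]
 brown [367.7 221.2] 434 [519. 156.  22.] top 217 [488. 107.  24.] [530. 199.  33.]
 brown [328.1 281.7] 1134 [709. 141.  19.] top 335 [625. -41.  24.] [725. 287.  33.]
side
 yellow [322.2 218.9] 47 [624.  16.  80.] [[625.  10.  74.]]
 yellow [294.7 289.8] 73 [641. 245.  82.] [[642. 240.  74.]]
 brown [353.1 165.3] 185 [ 587. -308.   23.] top 107 [ 562. -347.   24.] [ 614. -293.   32.]
 brown [387.  174.4] 197 [ 486. -278.   23.] top 119 [ 461. -320.   24.] [ 513. -260.   31.]
 brown [389.9 204.6] 243 [ 469. -138.   23.] top 155 [ 443. -178.   24.] [ 496. -120.   32.]
 brown [294.5 273. ] 3786 [663. 147.  30.] top 3427 [605. -42.  24.] [725. 286.  39.]
 brown [363.3 283.6] 434 [508. 157.  29.] top 368 [487. 105.  24.] [528. 198.  35.]
```

View pics/w9.png

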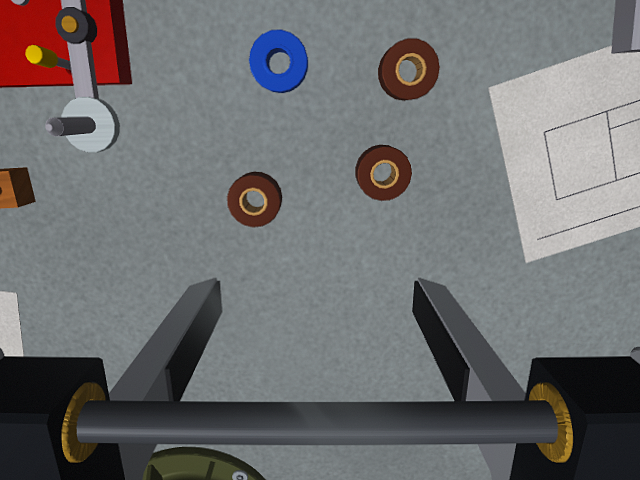

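View pics/s9c.png

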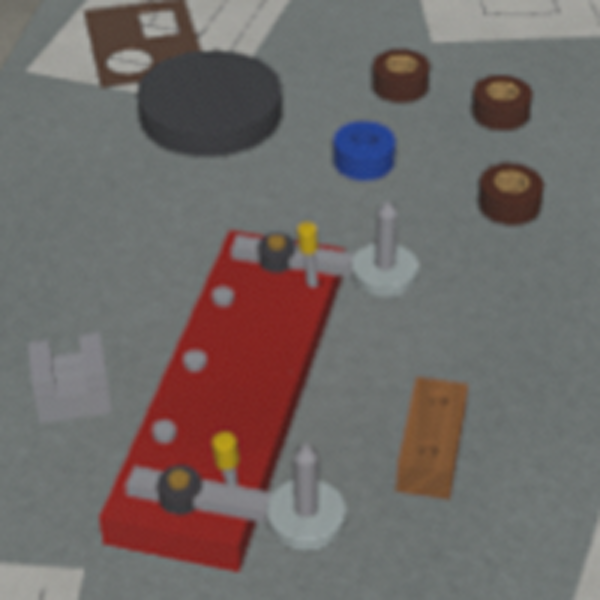

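Both pins are seated, with head heights matching what they were in the block. In the wrist view, the brown rolls at (254,200), (383,173) and (409,69) have tan cores and match the description. The blue one at (278,61) is not meant. Now I'll measure the roll centres.

```bash
cat > r.py <<'E'
from m import *
def rolls(c):
    hsv=cv2.cvtColor(c['color'],cv2.COLOR_BGR2HSV); H,S,V=cv2.split(hsv)
    br=((H<14)|(H>174))&(S>90)&(V>55)&(V<140)
    out=[]
    for i,m,st,ce in blobs(br,500):
        k=max(cv2.findContours(m.astype(np.uint8),cv2.RETR_EXTERNAL,cv2.CHAIN_APPROX_NONE)[0],key=cv2.contourArea)
        if cv2.contourArea(k)/ (st[2]*st[3])<.6: continue
        f=np.zeros(H.shape,np.uint8); cv2.drawContours(f,[k],-1,1,-1)
        tan=(H>9)&(H<25)&(S>60)&(V>130)&(f>0)
        if tan.sum()<20: continue
        tk=np.argwhere(tan)[:,::-1].astype(np.float32)
        e=cv2.fitEllipse(cv2.convexHull(tk)); p=onplane(c,[e[0]],28)[0]
        print('roll px',np.round(e[0],1),'axes',np.round(e[1],1),'world',p.round(1), 'tan diam mm',(e[1][1]*np.linalg.norm(c['pose'][:3,3]-p)/c['fx']).round(1)); out.append(p)
    return out
if __name__=='__main__': rolls(snap('wrist'))
E
python3 r.py
```

```text
roll px [411.1  69.1] axes [30.  32.5] world [ 586.7 -322.1   28. ] tan diam mm 35.1
roll px [384.8 174. ] axes [27.5 29. ] world [ 485.  -292.3   28. ] tan diam mm 31.3
roll px [253.3 201.3] axes [26.9 28.1] world [ 467.2 -150.4   28. ] tan diam mm 30.7
```

```bash
python3 -c "
import cv2
a=cv2.imread('pics/w9.png'); cv2.imwrite('pics/w9c.png',cv2.resize(a[20:240,200:460],None,fx=2.6,fy=2.6))"
```

```text
(no output)
```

View pics/w9c.png

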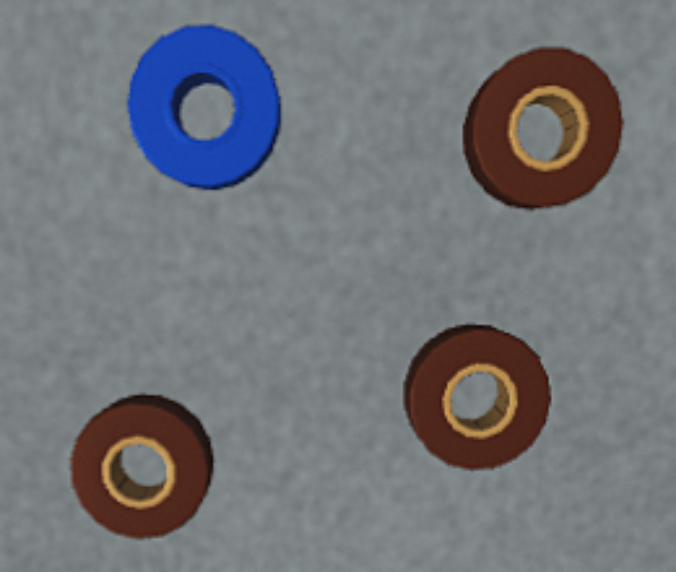

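>>> {"api": "jog_arm", "payload": {
  "series": [0,0,0,-0.0033,0.0689,-0.19,1,0,0,0,-0.0033,0.0689,-0.19,1,0,0,0,-0.0033,0.0689,-0.19,1,0,0,0,-0.0033,0.0689,-0.19,1,0,0,0,-0.0033,0.0689,-0.23,1,0,0,0,-0.0033,0.0689,-0.265,1,0,0,0,-0.0033,0.0689,-0.277,1,0,0,0,-0.0033,0.0689,-0.277,1,0,0,0,-0.0033,0.0689,-0.277,-1,0,0,0,-0.0033,0.0689,-0.277,-1,0,0,0,-0.0033,0.0689,-0.277,-1,0,0,0,-0.0033,0.0689,-0.277,-1,0,0,0,-0.0033,0.0689,-0.277,-1],
  "squeeze": 25
}}

```text
clock: 22.68
eef_pos: [467.1, -151.2, 23.7]
eef_rot: [2.862, 1.57, -0.363]
wrist_force: [-0.9, 1.0, 4.1]
finger_gap: 56.6
```

>>> {"api": "jog_arm", "payload": {
  "series": [0,0,0,0,0,0.04,-1,0,0,0,0,0,0.1,-1,0,0,0,0,0,0.137,-1,0,0,0,0.047,0.075,0.137,-1,0,0,0,0.094,0.1499,0.137,-1,0,0,0,0.094,0.1499,0.137,-1,0,0,0,0.094,0.1499,0.137,-1,0,0,0,0.094,0.1499,0.137,-1]
}}

```text
clock: 23.68
eef_pos: [560.5, -1.5, 160.0]
eef_rot: [0.207, 1.57, -3.018]
wrist_force: [0.1, -0.2, -0.6]
finger_gap: 56.4
```

Run:
```python
from h import *
c=snap('wrist','w10.png'); print(manip.read_state()['eef_pos'])
c=snap('side');cv2.imwrite('pics/s10c.png',cv2.resize(c['color'][140:340,220:420],None,fx=3,fy=3,interpolation=cv2.INTER_CUBIC))
```

```text
[560.4684546   -1.9941982  160.23353382]
```

View pics/w10.png

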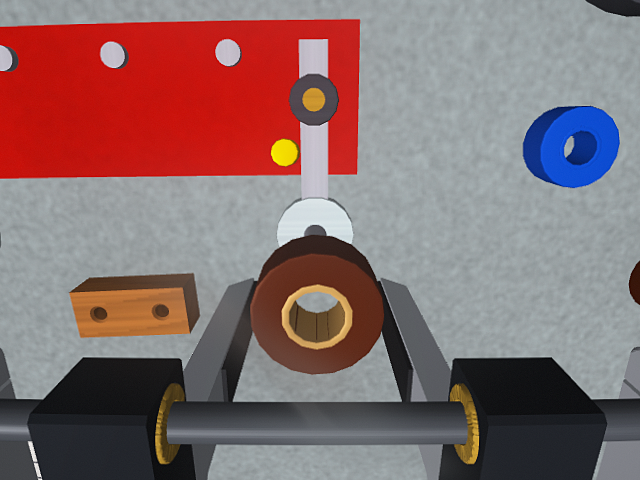

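View pics/s10c.png

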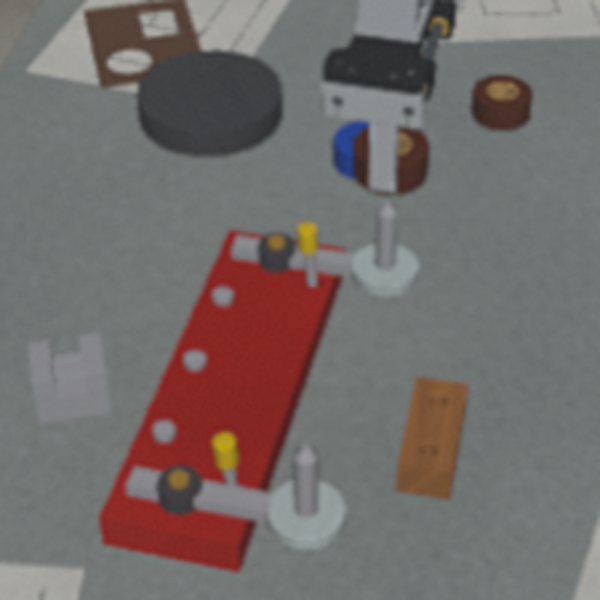

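Run:
```python
from h import *
c=snap('wrist'); print(manip.read_state()['eef_pos'])
print(onplane(c,[(317,317)],165).round(1), onplane(c,[(314.5,234)],60).round(1),'seat L/R edges',onplane(c,[(277,234),(353,234)],46).round(1),'cap',onplane(c,[(314,99.5)],52).round(1))
```

```text
[560.57767863  -2.27834249 160.51207485]
[[560.8  -2.2 165. ]] [[566.3  -1.1  60. ]] seat L/R edges [[564.3  25.4  46. ]
 [559.8 -27.6  46. ]] cap [[651.3  -8.1  52. ]]
```

>>> {"api": "jog_arm", "payload": {
  "series": [0,0,0,0.0005,0.0012,-0.01,-1,0,0,0,0.0005,0.0012,-0.02,-1,0,0,0,0.0005,0.0012,-0.02,-1]
}}

```text
clock: 24.2
eef_pos: [560.9, -0.2, 139.2]
eef_rot: [0.001, 1.569, 3.06]
wrist_force: [-0.6, 1.2, -1.7]
finger_gap: 56.3
```

Run:
```python
from h import *
c=snap('wrist','w11.png'); print(manip.read_state()['eef_pos'])
```

```text
[ 5.61182890e+02 -1.70133074e-01  1.39892266e+02]
```

View pics/w11.png

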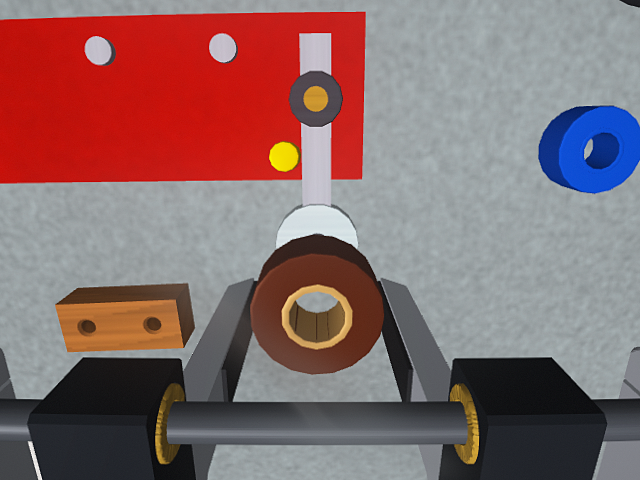

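>>> {"api": "jog_arm", "payload": {
  "series": [0,0,0,0,-0.0003,-0.01,-1,0,0,0,0,-0.0003,-0.02,-1,0,0,0,0,-0.0003,-0.03,-1,0,0,0,0,-0.0003,-0.04,-1,0,0,0,0,-0.0003,-0.04,-1]
}}

```text
clock: 24.88
eef_pos: [561.0, -0.4, 99.5]
eef_rot: [-0.005, 1.569, 3.054]
wrist_force: [-0.2, -0.0, -1.0]
finger_gap: 56.5
```

>>> {"api": "jog_arm", "payload": {
  "series": [0,0,0,0,0,-0.01,-1,0,0,0,0,0,-0.02,-1,0,0,0,0,0,-0.027,-1,0,0,0,0,0,-0.029,-1,0,0,0,0,0,-0.029,-1]
}}

```text
clock: 25.5
eef_pos: [561.5, -0.4, 71.5]
eef_rot: [-2.833, 1.571, 0.225]
wrist_force: [1.1, 0.3, -1.7]
finger_gap: 56.6
```

>>> {"api": "jog_arm", "payload": {
  "series": [0,0,0,0,0,0,0.7,0,0,0,0,0,0,0.7,0,0,0,0,0,0,0.7,0,0,0,0,0,0.03,0.7,0,0,0,0,0,0.08,0.7,0,0,0,-0.091,-0.24,0.18,1,0,0,0,-0.091,-0.24,0.18,1,0,0,0,-0.091,-0.24,0.18,1,0,0,0,-0.091,-0.24,0.18,1,0,0,0,-0.091,-0.24,0.18,1,0,0,0,-0.091,-0.24,0.18,1,0,0,0,-0.091,-0.24,0.18,1]
}}

```text
clock: 27.0
eef_pos: [470.6, -239.6, 251.0]
eef_rot: [-0.699, 1.57, 2.36]
wrist_force: [0.4, 0.6, -1.3]
finger_gap: 94.2
```

```bash
python3 r.py
python3 - <<'E'
from h import *
c=snap('wrist','w12.png'); print(manip.read_state()['eef_pos'])
E
```

```text
roll px [399.9  65.5] axes [33.9 37. ] world [ 586.8 -322.1   28. ] tan diam mm 35.4
roll px [371.2 183.3] axes [31.1 32.4] world [ 485.1 -292.1   28. ] tan diam mm 31.0
[ 470.71139728 -239.35532474  250.94893798]
```

View pics/w12.png

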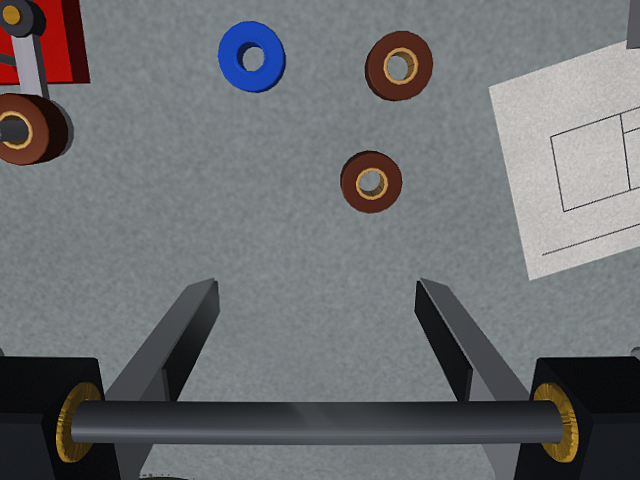

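>>> {"api": "jog_arm", "payload": {
  "series": [0,0,0,0.0144,-0.0527,-0.15,1,0,0,0,0.0144,-0.0527,-0.15,1,0,0,0,0.0144,-0.0527,-0.15,1,0,0,0,0.0144,-0.0527,-0.19,1,0,0,0,0.0144,-0.0527,-0.22,1,0,0,0,0.0144,-0.0527,-0.228,1,0,0,0,0.0144,-0.0527,-0.228,1,0,0,0,0.0144,-0.0527,-0.228,-1,0,0,0,0.0144,-0.0527,-0.228,-1,0,0,0,0.0144,-0.0527,-0.228,-1,0,0,0,0.0144,-0.0527,-0.228,-1,0,0,0,0.0144,-0.0527,-0.228,-1]
}}

```text
clock: 28.6
eef_pos: [484.9, -293.2, 23.7]
eef_rot: [2.693, 1.57, -0.532]
wrist_force: [-0.8, 0.9, 4.0]
finger_gap: 58.3
```

>>> {"api": "jog_arm", "payload": {
  "series": [0,0,0,0,0,0.04,-1,0,0,0,0,0,0.1,-1,0,0,0,0,0,0.137,-1,0,0,0,0.0096,0.055,0.137,-1,0,0,0,0.0192,0.11,0.137,-1,0,0,0,0.0288,0.165,0.137,-1,0,0,0,0.0384,0.22,0.137,-1,0,0,0,0.048,0.275,0.137,-1,0,0,0,0.0576,0.33,0.137,-1,0,0,0,0.0672,0.385,0.137,-1,0,0,0,0.0768,0.44,0.137,-1,0,0,0,0.0864,0.495,0.137,-1,0,0,0,0.0954,0.551,0.137,-1,0,0,0,0.0954,0.551,0.117,-1,0,0,0,0.0954,0.551,0.117,-1,0,0,0,0.0954,0.551,0.117,-1]
}}

```text
clock: 30.6
eef_pos: [580.4, 257.4, 141.1]
eef_rot: [-2.782, 1.57, 0.276]
wrist_force: [1.3, -0.4, -0.8]
finger_gap: 58.6
```

Run:
```python
from h import *
c=snap('wrist','w13.png'); print(manip.read_state()['eef_pos'])
```

```text
[580.61101942 257.36389703 141.40278274]
```

View pics/w13.png

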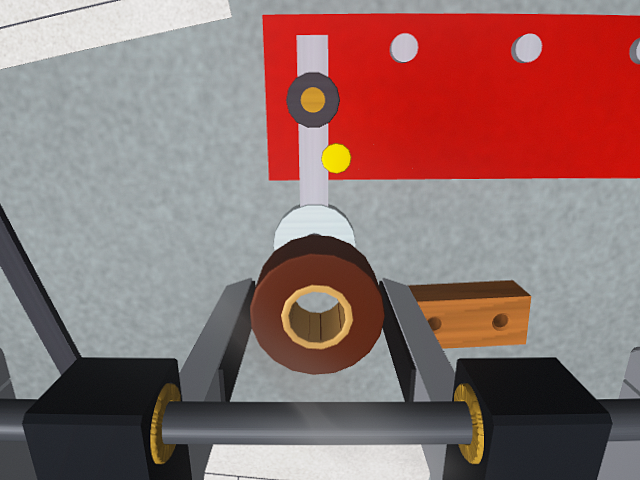

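>>> {"api": "jog_arm", "payload": {
  "series": [0,0,0,0,0.0016,-0.002,-1,0,0,0,0,0.0016,-0.012,-1,0,0,0,0,0.0016,-0.022,-1,0,0,0,0,0.0016,-0.032,-1,0,0,0,0,0.0016,-0.042,-1,0,0,0,0,0.0016,-0.042,-1]
}}

```text
clock: 31.4
eef_pos: [579.8, 259.4, 97.3]
eef_rot: [0.444, 1.569, -2.781]
wrist_force: [0.4, 0.7, -1.3]
finger_gap: 58.6
```

>>> {"api": "jog_arm", "payload": {
  "series": [0,0,0,0,0,-0.01,-1,0,0,0,0,0,-0.02,-1,0,0,0,0,0,-0.026,-1,0,0,0,0,0,-0.027,-1,0,0,0,0,0,-0.027,-1]
}}

```text
clock: 32.02
eef_pos: [580.3, 259.6, 71.6]
eef_rot: [-2.764, 1.571, 0.294]
wrist_force: [0.5, 0.3, -0.6]
finger_gap: 58.3
```

>>> {"api": "jog_arm", "payload": {
  "series": [0,0,0,0,0,0,0.7,0,0,0,0,0,0,0.7,0,0,0,0,0,0,0.7,0,0,0,0,0,0.03,0.7,0,0,0,0,0,0.08,0.7,0,0,0,-0.07,-0.529,0.16,1,0,0,0,-0.07,-0.529,0.16,1,0,0,0,-0.07,-0.529,0.16,1,0,0,0,-0.07,-0.529,0.16,1,0,0,0,-0.07,-0.529,0.16,1,0,0,0,-0.07,-0.529,0.16,1,0,0,0,-0.07,-0.529,0.16,1,0,0,0,-0.07,-0.529,0.16,1,0,0,0,-0.07,-0.529,0.16,1,0,0,0,-0.07,-0.529,0.16,1,0,0,0,-0.07,-0.529,0.16,1,0,0,0,-0.07,-0.529,0.16,1]
}}

```text
clock: 34.15
eef_pos: [510.5, -268.3, 231.4]
eef_rot: [-0.875, 1.571, 2.185]
wrist_force: [0.9, -0.0, 0.2]
finger_gap: 93.9
```

```bash
python3 r.py
python3 - <<'E'
from h import *
c=snap('wrist','w14.png'); print(manip.read_state()['eef_pos'])
c=snap('side');cv2.imwrite('pics/s14c.png',cv2.resize(c['color'][140:340,220:420],None,fx=3,fy=3,interpolation=cv2.INTER_CUBIC))
E
```

```text
roll px [372.  115.7] axes [34.5 36.7] world [ 586.8 -321.9   28. ] tan diam mm 32.9
[ 510.50190577 -268.53964222  231.4745906 ]
```

View pics/w14.png

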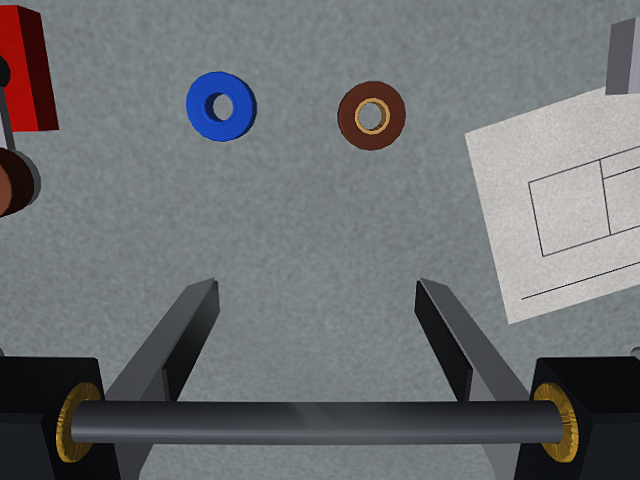

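View pics/s14c.png

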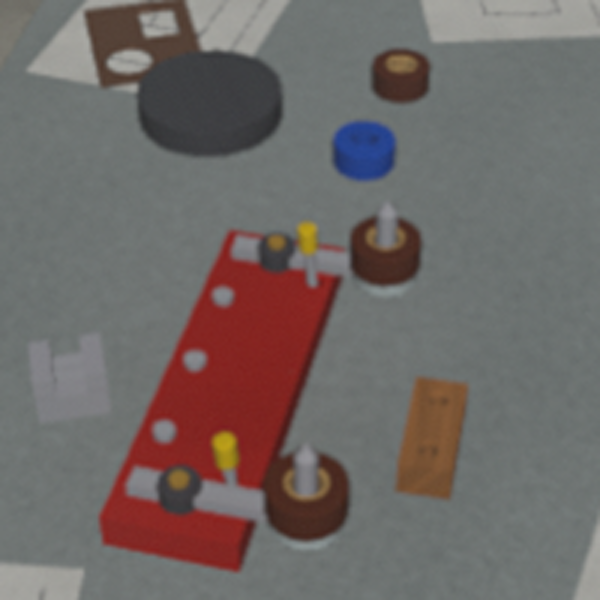

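>>> {"api": "jog_arm", "payload": {
  "series": [0,0,0,0.0763,-0.0536,-0.13,1,0,0,0,0.0763,-0.0536,-0.13,1,0,0,0,0.0763,-0.0536,-0.13,1,0,0,0,0.0763,-0.0536,-0.17,1,0,0,0,0.0763,-0.0536,-0.2,1,0,0,0,0.0763,-0.0536,-0.2085,1,0,0,0,0.0763,-0.0536,-0.2085,1,0,0,0,0.0763,-0.0536,-0.2085,-1,0,0,0,0.0763,-0.0536,-0.2085,-1,0,0,0,0.0763,-0.0536,-0.2085,-1,0,0,0,0.0763,-0.0536,-0.2085,-1,0,0,0,0.0763,-0.0536,-0.2085,-1]
}}

```text
clock: 35.8
eef_pos: [586.6, -323.1, 23.2]
eef_rot: [2.976, 1.571, -0.249]
wrist_force: [-0.9, 1.4, 3.0]
finger_gap: 57.6
```

>>> {"api": "jog_arm", "payload": {
  "series": [0,0,0,0,0,0.04,-1,0,0,0,0,0,0.1,-1,0,0,0,0,0,0.137,-1,0,0,0,-0.0043,0.0535,0.137,-1,0,0,0,-0.0085,0.107,0.137,-1,0,0,0,-0.0128,0.1605,0.137,-1,0,0,0,-0.017,0.214,0.137,-1,0,0,0,-0.0213,0.2675,0.137,-1,0,0,0,-0.0255,0.3214,0.137,-1,0,0,0,-0.0255,0.3214,0.119,-1,0,0,0,-0.0255,0.3214,0.119,-1,0,0,0,-0.0255,0.3214,0.119,-1,0,0,0,-0.0255,0.3214,0.119,-1]
}}

```text
clock: 37.42
eef_pos: [561.3, -2.6, 142.3]
eef_rot: [3.115, 1.57, -0.111]
wrist_force: [-0.0, -0.8, -0.5]
finger_gap: 57.5
```

Run:
```python
from h import *
c=snap('wrist','w15.png'); print(manip.read_state()['eef_pos'])
```

```text
[561.22464276  -2.45359661 142.27283084]
```

View pics/w15.png

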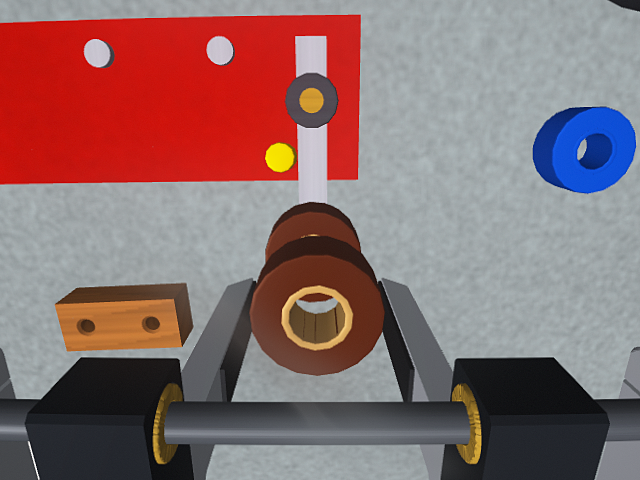

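>>> {"api": "jog_arm", "payload": {
  "series": [0,0,0,0,0.002,0,-1,0,0,0,0,0.002,-0.01,-1,0,0,0,0,0.002,-0.02,-1,0,0,0,0,0.002,-0.028,-1,0,0,0,0,0.002,-0.028,-1]
}}

```text
clock: 38.1
eef_pos: [560.7, 0.3, 113.1]
eef_rot: [-0.0, 1.569, 3.058]
wrist_force: [-0.1, -0.3, -0.4]
finger_gap: 57.6
```

>>> {"api": "jog_arm", "payload": {
  "series": [0,0,0,0,-0.0005,-0.007,-1,0,0,0,0,-0.0005,-0.0145,-1,0,0,0,0,-0.0005,-0.0145,-1]
}}

```text
clock: 38.48
eef_pos: [560.7, -0.2, 98.8]
eef_rot: [-0.016, 1.57, 3.042]
wrist_force: [-0.2, 0.3, -0.6]
finger_gap: 57.6
```

Release, then retreat clear to check.

>>> {"api": "jog_arm", "payload": {
  "series": [0,0,0,0,0,0,0.7,0,0,0,0,0,0,0.7,0,0,0,0,0,0,0.7,0,0,0,0,0,0.03,0.7,0,0,0,0,0,0.08,0.7,0,0,0,-0.05,0.12,0.22,0.7,0,0,0,-0.05,0.12,0.22,0.7,0,0,0,-0.05,0.12,0.22,0.7,0,0,0,-0.05,0.12,0.22,0.7,0,0,0,-0.05,0.12,0.22,0.7,0,0,0,-0.05,0.12,0.22,0.7]
}}

```text
clock: 39.85
eef_pos: [511.0, 119.0, 318.0]
eef_rot: [0.271, 1.568, -2.955]
wrist_force: [-0.3, -0.5, -0.1]
finger_gap: 79.9
```

```bash
python3 - <<'E'
from h import *
c=snap('wrist','w16.png'); print(manip.read_state()['eef_pos'])
P=cloud(c)
for n,(x,y) in dict(L=(580.8,259.3),R=(561.3,-.5)).items():
    d=np.hypot(P[...,0]-x,P[...,1]-y); q=P[(d>14)&(d<26)&(P[...,2]>50)]; print(n,'ring top z',np.percentile(q[:,2],[10,50,90]).round(1),len(q))
for n in('side','scene'):
    c=snap(n,n+'16.png');
    if n=='side': cv2.imwrite('pics/s16c.png',cv2.resize(c['color'][140:340,220:420],None,fx=3,fy=3,interpolation=cv2.INTER_CUBIC))
E
python3 w.py; python3 m.py | egrep 'scene|side|yell|brown'
```

```text
[511.09183714 118.99771933 318.11903157]
L ring top z [73.7 74.7 75.8] 1563
R ring top z [101.6 102.8 103.8] 1875
bar(top z30) ((657.3145141601562, 141.19580078125), (284.06475830078125, 92.95088195800781), 85.00563049316406)
cap [164.4  42.5] 187 [[671.  252.5  52. ]]
cap [420.1  71.2] 234 [[623.9   8.1  52. ]]
cap [169.7  72.1] 195 [[643.9 252.1  52. ]]
dark [187.4  86.1] [10  5 25] [[631.3 243.4  30. ]]
dark [314.5  96.4] [168   2 168] [[609.6 113.   30. ]]
yellow [424.8  68.8] [ 17  18 240] [[623.3  12.2  86. ]]
yellow [168.6  72.8] [ 16  18 221] [[639.6 242.1  86. ]]
yellow [536.2 444.2] [ 14  39 191] [[ 190.2 -120.2   86. ]]
yellow [ 96.3 447.3] [11 28 67] [[230.9 411.   86. ]]
white [376.7   9.3] [369   1  16  18 214] [[683.4  47.   46. ]]
white [223.   11.1] [216   3  15  17 211] [[694.3 193.4  46. ]]
white [299.8  10. ] [293   2  15  17 211] [[688.8 120.2  46. ]]
white [164.7  15. ] [155   4  20  25 402] [[696.2 249.8  46. ]]
white [169.3  62.9] [161  59  18   9  67] [[653.1 253.   46. ]]
white [171.3  90.5] [163  79  19  20 262] [[627.4 255.5  46. ]]
white [424.3  89.8] [422  80   5  19  83] [[606.4   2.8  46. ]]
scene
 yellow [286.4 215.3] 67 [627.  15.  83.] [[621.  12.  74.]]
 yellow [389.8 253.2] 74 [645. 244.  83.] [[638. 243.  74.]]
 brown [367.2 221.1] 431 [519. 155.  22.] top 210 [488. 107.  24.] [529. 198.  34.]
 brown [327.9 281.5] 1135 [709. 141.  19.] top 352 [625. -40.  24.] [725. 287.  33.]
side
 yellow [322.2 218.9] 47 [624.  16.  80.] [[625.  10.  74.]]
 yellow [294.7 289.8] 76 [641. 246.  83.] [[642. 240.  74.]]
 brown [295.6 270.6] 3554 [662. 140.  30.] top 3212 [605. -43.  24.] [725. 288.  39.]
 brown [363.4 284.6] 417 [508. 159.  28.] top 338 [487. 104.  24.] [528. 198.  34.]
```

View pics/w16.png

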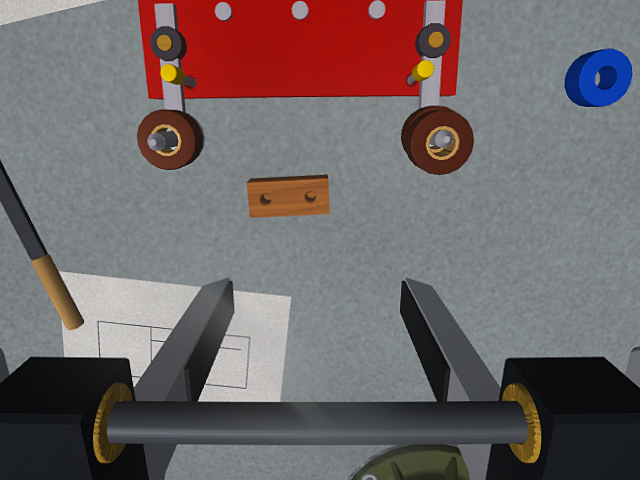

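View pics/s16c.png

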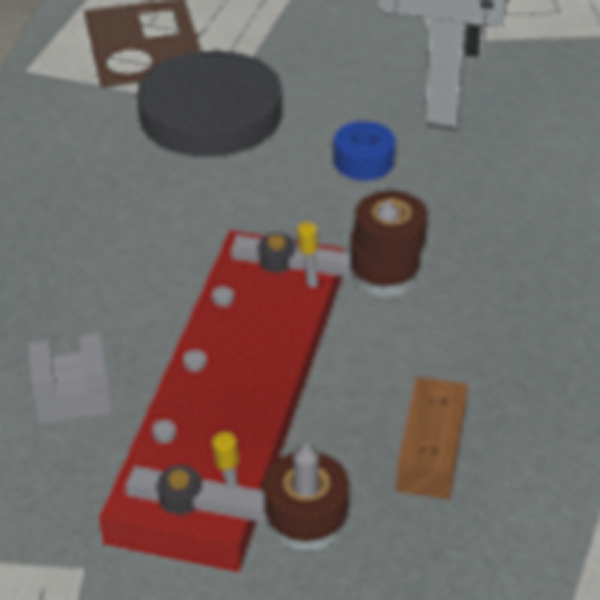

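View pics/scene16.png

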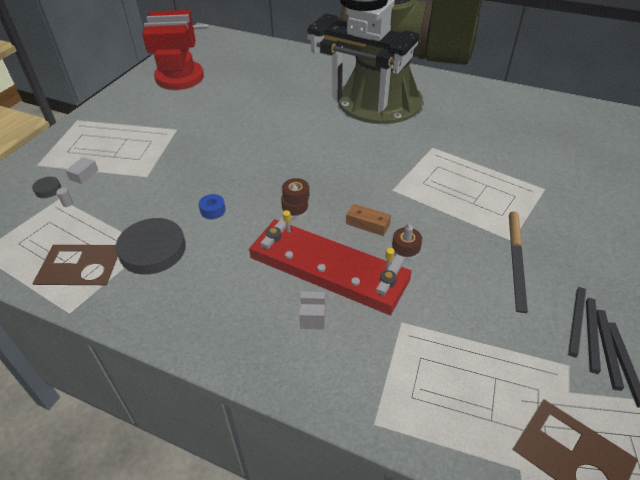

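Run:
```python
from h import *
c=snap('wrist');P=cloud(c)
for u,v in((424,67),(168,71)):
    q=P[v-9:v+10,u-9:u+10].reshape(-1,3); print('max head z',np.nanpercentile(q[:,2],[80,95]).round(1))
print(manip.sign_off())
```

```text
max head z [86.7 87.6]
max head z [86.6 87.4]
the job is handed in; nothing more can be done
None
```

The dispenser is ready and the job is handed in, after about 40 s of the 210 s allowed. I could only see three brown rolls on the bench, and all three are loaded.

- **Arms:** I swung both out by their spindles until they pressed against their stops. In the images they sit within about 1° of square to the bar.
- **Pins:** one pin is down in each hole, dropped in after both arms were out. The head tops measure about 87 mm above the bench, against the 86 mm expected for a fully seated pin; the cameras are good to about 2 mm.
- **Rolls:** two lie flat on the right spindle, top at about 103 mm (102 expected). One lies flat on the left, top at about 75 mm (74 expected).
- **Left alone:** I did not touch the blue roll, file, V-block or surface plate. They look unmoved in the camera views, though I did not measure them again.

During the moves, the highest wrist force reported was about 25 N. None of the checks failed or disagreed.

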